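# Load the lock bench fixture: contact pack in the housing, rollers on the swing arm

### The arm

A 6-joint arm with a two-finger parallel gripper is mounted at the origin on the work surface. World frame = base frame: x ahead of the robot, y to its left, z up, the work surface at z = 0. Lengths are in m, angles in rad, forces in N, time in s.
With the tool pointing down it reaches from about 0.35 to 0.925 m from the base axis. Payload 6.4 kg.
Tool frame: the origin (TCP) lies on the front face of the gripper's body, between the roots of the fingers; the fingertips stand 73 mm ahead of it and the grasp point (between the pads) lies 54 mm ahead of it; y points along the fingers, z is the direction in which the jaws open and shut, and the axes are right-handed (so a half turn about y gives the same grasp; the last joint's range is limited). The gripper opens to 85 mm and grips with 20 to 120 N. Pads are 22 mm wide; open, the fingers measure 114 mm over their backs; the gripper's body (76 mm by 85 mm) begins 54 mm behind the grasp point. The pads swing forward as they close: fully open they stand 13 mm farther back than shut.
Start: joints at [1.03, 0.245, 1.558, -0, 1.339, -0.174], TCP at [0.233, 0.607, 0.304] pointing down, gripper open.
Joint ranges: [-3.13, 3.13], [-1.02, 2.26], [0.13, 2.54], [-0.95, 4.09], [0.21, 2.88], [-2.74, 2.74]. Speed limits (rad/s): [2.57, 2.57, 3.14, 3.14, 3.14, 3.14].

### API

Orientations are given as a unit quaternion [w, x, y, z].
In Python, from rig import r gives the robot as it stands.
- The arm moves only by the tool jog_arm, never from a script. Its argument "series" is a list of rows, each a list of 7 numbers: the turn, a rotation vector about the world's x, y, z in rad, then the shift along the world's x, y, z in mm, then the closure, from 0 (fully open) to 1 (shut). In form: [[rx, ry, rz, x, y, z, gripper], ...]. A call has 1 to 10 rows; each row is the pose to reach, as a shift and turn from the pose commanded when the call began; what a row does not reach only later rows make up. A row lasts 1/8 s, in which the tool goes at most 62.5 mm and 10.7 degrees, less where a joint would pass 70% of its speed; a pose out of reach is approached as far as the arm can. A call with a gripper value outside its range is refused whole. The fingers move at their own pace and stop on an object; the grip force is fixed at half the most. Time passes only in rows, so rows that repeat a pose let the fingers close. It gives the time, the measured TCP pose, the force and the opening at its end, in the units of the state.
- r.get_obs(): the state, without advancing time (a new reading comes with each control period).
- r.grab_frame(name): name is "scene" or "top" or "wrist"; returns the picture (480x640x3 uint8, red, green, blue); there is no depth.
- r.camera_info(name): a dict with "intrinsics" (3x3 intrinsics, pixels), "distortion" ([k1, k2, p1, p2, k3] as OpenCV has them; the pictures are not rectified), "xyz" and "attitude" of the camera in the world; the wrist camera has in their place "hand_eye" (4x4, takes a point from camera to tool coordinates, whose origin is the TCP and whose axes are the tool frame's). Camera axes: x right, y down, z forward; pixel columns grow to the right and rows downward; lengths in m; the calibration is good to about 2 mm. A picture is of the moment at which its call begins: read the wrist's pose just before it. camera_info takes no time and is no camera call.
- r.job_done(): hands the job in, once; it reports no verdict.
Trained networks look in the newest picture that a camera, given by its name, has taken for a name from the list of things; names that differ only in an ending like _2 or _b are one class to them, and where a whole thing is asked for, a point or a joint stands for the part that bears it (a point fixed in the world has none). Each returns a list of dicts, best first, with "confidence" (0 to 1); they miss things now and then, are a little off and sometimes report something else, mostly with a low value. They report only what shows in the picture. A call takes as long as a camera call. They do not tell look-alikes from the thing itself.
- r.silhouettes(camera, name): "mask" (480x640 bool, what is visible of it) and "extent" ([centre column, centre row, width, height] in pixels, round what is visible of it).
The state is a dict: "time": time; "joints": joint angles; "joint_velocities": joint speeds; "joint_efforts": joint torques, N m; "ee_pos": TCP position; "eef_rot": TCP orientation; "force": force on the tool from outside, world axes, zero at the start; "moment": the same for the moment, N m; "finger_gap": finger opening in m.
Only numpy, scipy, OpenCV 4.12 (cv2) and the standard library are available. Lean on these libraries where they do the work, as an engineer would, in place of code of your own. Each camera call takes 0.05 s, during which the arm holds its last target.

### The job

Load the lock fixture for the next check. In the grey cast housing, lay the copper bus bar flat on the floor of the seat between the corner lugs, then lay the steel lock bolt flat along the top of the bar; on the swing arm, put the large green roller over the pin of the nest so that it sits flat on the nest, then the small green roller over the same pin, flat on top of the large one. Let go of everything, and leave the grease tin, the screwdriver and the screw tray where they are.

Things in the scene. Friction and masses are not known exactly. Their poses are not given: they have to be found in the camera images.
- large_roller: Loose larger green nylon roller, a plain ring: outer diameter 56 mm, bore 24 mm, height 24 mm, 50 to 100 g. It lies flat on the walnut board (board top at z = 20 mm). Origin: on its axis at the underside; z up along the axis.
- small_roller: Loose smaller green nylon roller, a plain ring: outer diameter 42 mm, bore 24 mm, height 28 mm, 35 to 70 g. It lies flat on the board. Origin: on its axis at the underside; z up along the axis.
- bus_bar: Loose flat copper bar, 100 mm long (its x), 30 mm wide (its y), 10 mm thick (z), about 0.18 to 0.36 kg, a dark hole mark near each end; it lies flat on the board. Origin: centre of the underside.
- lock_bolt: Loose polished steel lock bolt, a square bar with one end rounded (the +x end), 100 mm long (its x), 22 mm wide (its y), 22 mm high (z), about 0.23 to 0.46 kg; it lies flat on the board. Origin: centre of the underside. In the housing it may point either way.
- nest (a point): Nest on the end of the black swing arm: steel seat disc 44 mm across, 61 mm above the table, with a centre pin 12 mm thick, 44 mm high, its top 8 mm tapering to 6 mm. This point: centre of the seat. z up; x along the arm (30 mm wide, top 14 mm below the seat) to its pivot 110 mm off. All else is lower than the seat. The magnet's pull is nil. The arm is stiff (18 N swings it); no need to move it.
- housing: Grey cast housing, fixed: slab 150 (its x) x 90 (y) x 20 mm on the board. Its top is the seat floor, 20 mm above the origin: 124 mm long between end walls, 48 mm wide between four 13 mm thick lugs at the corners; the long sides are open over the middle 88 mm. Walls and lugs rise 24 mm over the floor. Origin: centre of the underside, 20 mm above the table.
- grease_tin: Bystander: upright closed aluminium tin, 50 mm in diameter, 50 mm high, on the board. Origin: centre of the underside. Leave alone.
- screwdriver: Bystander: screwdriver 180 mm long, lying along its x axis on the board. Leave alone.
- screw_tray: Bystander: grey open tray of screws, 140 x 90 x 30 mm, on the board. Origin: centre of the underside. Leave alone.
Mind the look-alikes: they are no part of the job. What is shaped like the small_roller but white is not meant.

How it is judged:
At the end, for the whole second after the job is handed in: Bar flat on seat floor, bolt flat on bar: each within 16 mm along, 13 mm across the seat, 0.22 rad; bolt within 13 mm of the bar's centre line. Large roller on nest, small on it, axes within 10 mm of the pin's. Heights within 3 mm, tilts under 0.1 rad; all released, at rest (horizontal distance between each of large_roller, small_roller and nest below 0.01 m and angle between each of large_roller, small_roller, bus_bar, lock_bolt's own z axis and vertical below 0.1 rad and z of large_roller in the frame of nest between -0.003 and 0.003 m and z of small_roller in the frame of nest between 0.021 and 0.027 m and x of bus_bar in the frame of housing between -0.016 and 0.016 m and y of bus_bar in the frame of housing between -0.013 and 0.013 m and z of bus_bar in the frame of housing between 0.017 and 0.023 m and angle between the x axis of each of bus_bar, lock_bolt and the x axis of housing, either way round below 0.22 rad and x of lock_bolt in the frame of housing between -0.016 and 0.016 m and y of lock_bolt in the frame of housing between -0.013 and 0.013 m and z of lock_bolt in the frame of housing between 0.027 and 0.033 m and y of lock_bolt in the frame of bus_bar between -0.013 and 0.013 m and linear speed of each of large_roller, small_roller, bus_bar, lock_bolt below 0.02 m/s and contact force between each of large_roller, small_roller, bus_bar, lock_bolt and the fingers below 0.1 N); the robot touches nothing.
It fails at once if the grease tin is moved by more than 25 mm (distance of grease_tin from where it was at the start of the episode above 0.025 m).
It fails at once if the screwdriver is moved by more than 25 mm (distance of screwdriver from where it was at the start of the episode above 0.025 m).
It fails at once if the screw tray is moved by more than 25 mm (distance of screw_tray from where it was at the start of the episode above 0.025 m).
It also fails if it takes over 109 s, if anything falls off the work surface, if the arm or the gripper's body presses on something with over 40 N, if the wrist force passes 120 N, or if a joint passes its speed limit or range.

## Working session

There is one attempt and no reset: what is moved stays moved. The work goes in short steps, Python scripts to look and compute and a tool call to move; the robot and the scene stay as the last step left them, time stands still between calls to the robot, and variables do not carry over. Pictures are saved under pics/ and viewed, and the job is handed in when it is done.

Besides the shell and the picture viewer there is one more tool, called as name(argument=value, ...), one argument or row to a line, values as JSON. jog_arm: Moves the arm, as the interface text tells. Its arguments: {"type":"object","properties":{"series":{"type":"array"}},"required":["series"]}

```bash
ls; mkdir -p pics; python3 - <<'E'
from rig import r
import cv2,numpy as np
o=r.get_obs()
for k,v in o.items(): print(k,np.round(v,4))
for c in ["scene","top","wrist"]:
    im=r.grab_frame(c); cv2.imwrite(f"pics/{c}0.png",im[:,:,::-1])
    print(c,r.camera_info(c))
E
```

```text
pics
time 0.0
joints [ 1.0299  0.2458  1.559  -0.      1.3387 -0.1741]
joint_velocities [ 0.0001  0.0004  0.0006 -0.0008 -0.0015  0.0005]
joint_efforts [ 3.00000e-04 -4.29514e+01 -3.26129e+01 -1.00000e-04  5.50000e-03
 -0.00000e+00]
ee_pos [0.2329 0.6064 0.3028]
eef_rot [-0.6946  0.6959 -0.1292  0.1287]
force [ 0.4231 -0.1427 -0.1618]
moment [-0.0164  0.0117  0.0311]
finger_gap 0.0854
scene {'intrinsics': array([[478.20832843,   0.        , 325.71457694],
       [  0.        , 478.20832843, 242.43129757],
       [  0.        ,   0.        ,   1.        ]]), 'distortion': array([-0.03038458,  0.        ,  0.        ,  0.        ,  0.        ]), 'xyz': array([ 0.78226352, -0.7098849 ,  0.91521849]), 'attitude': array([-0.36428085,  0.90104036,  0.21587981, -0.09392356])}
top {'intrinsics': array([[541.5039952 ,   0.        , 328.62191628],
       [  0.        , 541.5039952 , 239.67923246],
       [  0.        ,   0.        ,   1.        ]]), 'distortion': array([-0.14270318,  0.        ,  0.        ,  0.        ,  0.        ]), 'xyz': array([0.19786112, 0.00689547, 1.56033261]), 'attitude': array([ 0.04836519, -0.70074395,  0.70998214, -0.05043894])}
wrist {'intrinsics': array([[394.71026501,   0.        , 315.31840708],
       [  0.        , 394.71026501, 239.66468728],
       [  0.        ,   0.        ,   1.        ]]), 'distortion': array([-0.03488249,  0.        ,  0.        ,  0.        ,  0.        ]), 'hand_eye': array([[-4.22118885e-04,  9.46761776e-01,  3.21934716e-01,
        -8.16935142e-02],
       [ 8.08897597e-04, -3.21934316e-01,  9.46761660e-01,
        -6.92101566e-02],
       [ 9.99999584e-01,  6.60058195e-04, -6.29938771e-04,
        -2.47268566e-04],
       [ 0.00000000e+00,  0.00000000e+00,  0.00000000e+00,
         1.00000000e+00]])}
```

View pics/scene0.png

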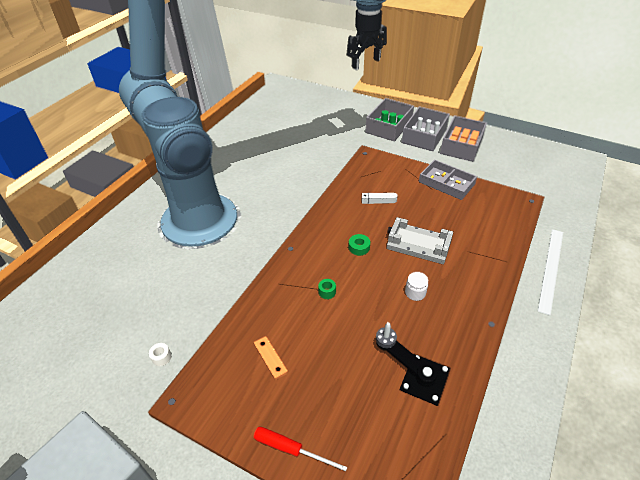

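View pics/top0.png

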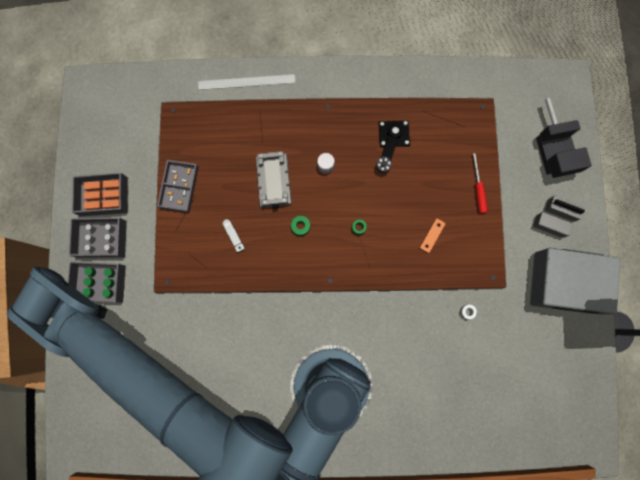

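View pics/wrist0.png

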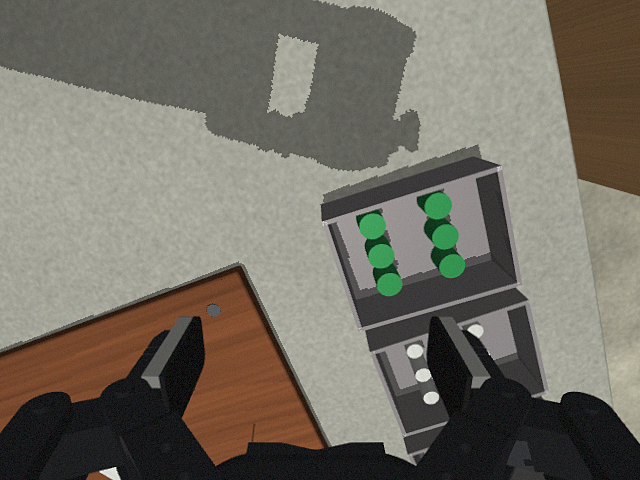

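```bash
cat > h.py <<'E'
from rig import r
import cv2,numpy as np
from scipy.spatial.transform import Rotation as R
from scipy.optimize import minimize
def rq(q): return R.from_quat([q[1],q[2],q[3],q[0]])
def cam(c,obs=None):
    i=r.camera_info(c); K=i['intrinsics'];D=i['distortion']
    if c=='wrist':
        o=obs or r.get_obs(); Rt=rq(o['eef_rot']).as_matrix(); H=i['hand_eye']
        return K,D,Rt@H[:3,:3],Rt@H[:3,3]+o['ee_pos']
    return K,D,rq(i['attitude']).as_matrix(),np.array(i['xyz'])
def pix2w(C,uv,z):
    K,D,Rm,t=C
    p=cv2.undistortPoints(np.array(uv,float).reshape(-1,1,2),K,D).reshape(-1,2)
    d=np.c_[p,np.ones(len(p))]@Rm.T
    return t+d*((z-t[2])/d[:,2])[:,None]
def proj(C,P):
    K,D,Rm,t=C
    return cv2.projectPoints(((np.atleast_2d(P)-t)@Rm).reshape(-1,1,3),np.zeros(3),np.zeros(3),K,D)[0].reshape(-1,2)
def cyl(rad,h,n=40):
    a=np.linspace(0,2*np.pi,n,endpoint=False); c=np.c_[rad*np.cos(a),rad*np.sin(a)]
    return np.vstack([np.c_[c,0*a],np.c_[c,0*a+h]])
def box(l,w,h): return np.array([[sx*l/2,sy*w/2,z] for sx in(-1,1) for sy in(-1,1) for z in(0,h)])
def bolt():
    a=np.linspace(-np.pi/2,np.pi/2,15); c=np.c_[.039+.011*np.cos(a),.011*np.sin(a)]
    c=np.vstack([c,[[-.05,.011],[-.05,-.011]]])
    return np.vstack([np.c_[c,np.zeros(len(c))],np.c_[c,np.full(len(c),.022)]])
M={'large_roller':cyl(.028,.024),'small_roller':cyl(.021,.028),'bus_bar':box(.1,.03,.01),'lock_bolt':bolt(),'grease_tin':cyl(.025,.05),
 'housing':np.vstack([box(.15,.09,.044)])}
def place(m,x,y,z,yaw):
    c,s=np.cos(yaw),np.sin(yaw); return np.c_[m[:,0]*c-m[:,1]*s+x,m[:,0]*s+m[:,1]*c+y,m[:,2]+z]
def fit(name,views,x0,z=.02,yawfree=True):
    """views: list of (C,mask); hull-vs-mask IoU fit"""
    m=M[name]
    S=4
    pre=[]
    for C,mk in views:
        ys,xs=np.nonzero(mk); u0,u1,v0,v1=xs.min()-8,xs.max()+9,ys.min()-8,ys.max()+9
        u0=max(u0,0);v0=max(v0,0)
        sub=cv2.resize(mk[v0:v1,u0:u1].astype(np.uint8),None,fx=S,fy=S,interpolation=cv2.INTER_NEAREST)
        # fill ring hole
        cs=cv2.findContours(sub,cv2.RETR_EXTERNAL,cv2.CHAIN_APPROX_NONE)[0]
        hull=cv2.convexHull(np.vstack(cs)); f=np.zeros_like(sub); cv2.fillPoly(f,[hull],1)
        pre.append((C,f,u0,v0))
    def cost(p):
        yaw=p[2] if yawfree else 0
        P=place(m,p[0],p[1],z,yaw); t=0
        for C,f,u0,v0 in pre:
            q=(proj(C,P)-[u0,v0]+.5)*S-.5
            h=cv2.convexHull((q*16).astype(np.int32)); g=np.zeros_like(f); cv2.fillPoly(g,[h],1,shift=4)
            t+=1-(g&f).sum()/max((g|f).sum(),1)
        return t/len(pre)
    best=None
    for dy in ([0] if not yawfree else x0[2:]):
        n=3 if yawfree else 2
        s0=np.array([x0[0],x0[1],dy][:n]); sim=[s0]
        for k,d in enumerate([.01,.01,.3][:n]):
            e=s0.copy(); e[k]+=d; sim.append(e)
        b=minimize(cost,s0,method='Nelder-Mead',options=dict(initial_simplex=sim,xatol=1e-4,fatol=1e-4))
        if best is None or b.fun<best.fun: best=b
    return best.x,1-best.fun
E
python3 - <<'E'
from h import *
C={c:cam(c) for c in('top','scene')}
print(proj(C['top'],[[0,0,0]]),proj(C['scene'],[[0,0,0]]))
for c in C: r.grab_frame(c)
hs={'large_roller':.032,'small_roller':.034,'bus_bar':.025,'lock_bolt':.03,'nest':.06,'housing':.05,'grease_tin':.045,'screwdriver':.03,'screw_tray':.03}
for n in hs:
  vs=[]
  for c in C:
    for d in r.silhouettes(c,n)[:3]:
      e=np.array(d['extent']); 
      mk=d['mask']; ys,xs=np.nonzero(mk); uv=[xs.mean(),ys.mean()]
      print(n,c,round(d['confidence'],2),np.round(e,1),np.round(pix2w(C[c],[uv],hs[n])[0],3))
      np.save(f'm_{n}_{c}.npy',mk) if d is not None and (c not in [v[0] for v in vs]) else 0
      vs.append((c,mk))
E
```

```text
[[330.8720832  385.60976578]] [[198.42406817 218.31037002]]
large_roller top 0.78 [299.1 225.4  20.9  19.3] [0.454 0.083 0.032]
large_roller scene 0.59 [360.1 244.8  22.6  23.1] [0.459 0.08  0.032]
small_roller top 0.6 [360.1 224.9  13.   18.5] [ 0.45  -0.084  0.034]
small_roller top 0.55 [469.1 313.5  16.   19.7] [ 0.203 -0.392  0.034]
small_roller scene 0.73 [326.6 289.9  15.8  18. ] [ 0.452 -0.086  0.034]
small_roller scene 0.63 [159.8 356.4  24.5  25.7] [ 0.217 -0.403  0.034]
bus_bar top 0.54 [433.5 234.5  25.   31.2] [ 0.42  -0.296  0.025]
bus_bar scene 0.8 [271.2 355.8  35.6  42.8] [ 0.426 -0.3    0.025]
bus_bar scene 0.52 [419.  240.8  67.7  44.9] [0.591 0.167 0.025]
bus_bar scene 0.3 [448.4 179.3  56.4  37. ] [0.581 0.452 0.025]
lock_bolt top 0.69 [179.9 186.4  43.5  53.6] [0.578 0.44  0.03 ]
lock_bolt top 0.56 [237.2 236.1  20.5  30.4] [0.43  0.274 0.03 ]
lock_bolt scene 0.62 [378.3 197.2  34.8  12. ] [0.432 0.275 0.03 ]
nest top 0.8 [389.3 149.9  23.2  53.3] [ 0.672 -0.177  0.06 ]
nest scene 0.61 [407.4 355.9  59.9  62.4] [ 0.682 -0.188  0.06 ]
housing top 0.67 [273.2 179.7  30.2  53.5] [0.587 0.158 0.05 ]
housing scene 0.77 [419.8 241.   68.   45. ] [0.596 0.142 0.05 ]
grease_tin top 0.63 [326.1 162.5  16.4  18.2] [0.636 0.006 0.045]
grease_tin scene 0.69 [417.7 285.6  16.6  29.5] [0.64  0.007 0.045]
screwdriver top 0.85 [480.9 183.8  17.9  60.1] [ 0.545 -0.444  0.03 ]
screwdriver scene 0.98 [300.4 448.3  90.5  44. ] [ 0.55  -0.443  0.03 ]
screw_tray top 0.89 [180.9 186.   45.6  52. ] [0.577 0.44  0.03 ]
screw_tray scene 0.78 [448.1 178.6  55.7  39.1] [0.581 0.444 0.03 ]
```

```bash
python3 - <<'E'
from h import *
C={c:cam(c) for c in('top','scene')}
L=lambda n,c:np.load(f'm_{n}_{c}.npy')
for n,x0,yf in [('large_roller',[.454,.083],0),('small_roller',[.45,-.084],0),('grease_tin',[.636,.006],0),('bus_bar',[.42,-.298,0,.8,1.6,2.4],1),('lock_bolt',[.43,.274,.4,2,3.5,5],1),('housing',[.587,.155,0,.3,-.3],1)]:
  for vs in (['top'],['scene'],['top','scene']):
    try:
      V=[(C[c],L(n,c)) for c in vs]
      if n=='lock_bolt' and 'top' in vs: continue
      x,s=fit(n,V,x0,.02,yf); print(n,vs,np.round(x,4),round(s,3))
    except Exception as e: print(n,vs,e)
i=r.camera_info('wrist');K,D,H=i['intrinsics'],i['distortion'],i['hand_eye']
print(rq(r.get_obs()['eef_rot']).as_matrix().round(3))
for uv,z in [((178,318),-.0427),((203,320),-.0427),((203,358),-.0427),((160,378),-.0427),((430,318),.0427),((455,318),.0427)]:
    p=cv2.undistortPoints(np.array([[uv]],float),K,D)[0,0]; d=H[:3,:3]@[p[0],p[1],1]; t=H[:3,3]
    print(uv,(t+d*(z-t[2])/d[2]).round(4))
E
```

```text
large_roller ['top'] [0.4545 0.0835] 0.945
large_roller ['scene'] [0.4591 0.0802] 0.963
large_roller ['top', 'scene'] [0.4566 0.082 ] 0.892
small_roller ['top'] [ 0.4487 -0.0858] 0.813
small_roller ['scene'] [ 0.451  -0.0849] 0.873
small_roller ['top', 'scene'] [ 0.4509 -0.085 ] 0.842
grease_tin ['top'] [0.636 0.006] 0.861
grease_tin ['scene'] [0.6405 0.0057] 0.911
grease_tin ['top', 'scene'] [0.6386 0.0073] 0.869
bus_bar ['top'] [ 0.4222 -0.2976 -0.5442] 0.917
bus_bar ['scene'] [ 0.4246 -0.2988  2.5924] 0.938
bus_bar ['top', 'scene'] [ 0.4236 -0.2982 -0.5457] 0.923
lock_bolt ['scene'] [0.4346 0.2738 0.4687] 0.941
housing ['top'] [0.5876 0.1594 0.1061] 0.928
housing ['scene'] [0.5941 0.1564 0.0742] 0.919
housing ['top', 'scene'] [0.5908 0.1587 0.0976] 0.907
[[ 0.933  0.     0.359]
 [-0.359  0.     0.933]
 [ 0.    -1.     0.   ]]
(178, 318) [-0.0198  0.0377 -0.0427]
(203, 320) [-0.0052  0.0614 -0.0427]
(203, 358) [ 0.0083  0.0566 -0.0427]
(160, 378) [-0.0116  0.0196 -0.0427]
(430, 318) [-0.0064  0.0609  0.0427]
(455, 318) [-0.02    0.0375  0.0427]
```

```bash
python3 - <<'E'
import cv2
a=cv2.imread('pics/wrist0.png')[290:480,100:540]; cv2.imwrite('pics/w0c.png',cv2.resize(a,None,fx=1.8,fy=1.8,interpolation=cv2.INTER_CUBIC))
b=cv2.imread('pics/top0.png')[115:275,200:460]; cv2.imwrite('pics/t0c.png',cv2.resize(b,None,fx=3,fy=3,interpolation=cv2.INTER_CUBIC))
E
```

```text
(no output)
```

View pics/w0c.png

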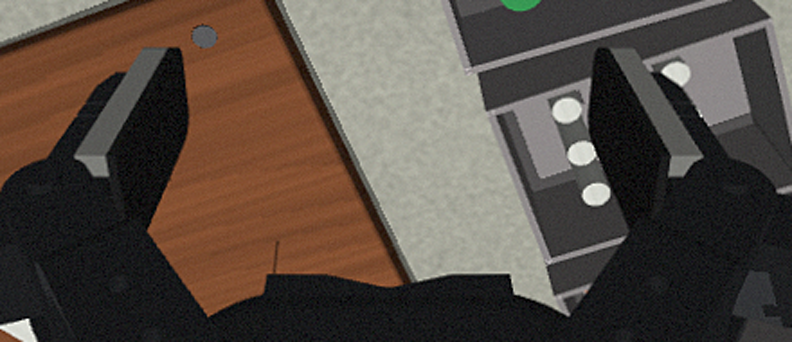

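View pics/t0c.png

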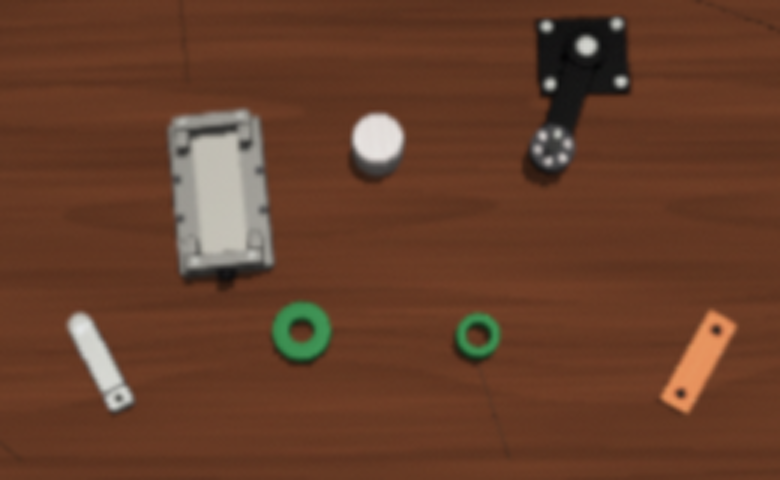

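jog_arm(
  series=[
    [0, 0, 0.367, 200, -590, 60, 0.3],
    [0, 0, 0.367, 200, -590, 60, 0.3],
    [0, 0, 0.367, 200, -590, 60, 0.3],
    [0, 0, 0.367, 200, -590, 60, 0.3],
    [0, 0, 0.367, 200, -590, 60, 0.3],
    [0, 0, 0.367, 200, -590, 60, 0.3],
    [0, 0, 0.367, 200, -590, 60, 0.3],
    [0, 0, 0.367, 200, -590, 60, 0.3],
    [0, 0, 0.367, 200, -590, 60, 0.3],
    [0, 0, 0.367, 200, -590, 60, 0.3],
  ],
)

```text
time: 2.4
ee_pos: [0.433, 0.0155, 0.3645]
eef_rot: [-0.707, 0.707, 0.001, 0.001]
force: [0.7, 1.2, 0.3]
finger_gap: 0.06
```

```bash
python3 - <<'E'
from h import *
import time
o=r.get_obs(); im=r.grab_frame('wrist'); cv2.imwrite('pics/w1.png',im[:,:,::-1])
C=cam('wrist',o); import pickle; pickle.dump(C,open('C1.pkl','wb'))
print(o['ee_pos'],o['joints'])
for n,x0,yf in [('large_roller',[.456,.083],0),('small_roller',[.45,-.085],0),('bus_bar',[.423,-.298,-.545],1),('lock_bolt',[.4346,.2738,.4687],1),('housing',[.59,.158,.09],1),('nest',None,0)]:
  for d in r.silhouettes('wrist',n)[:3]:
    print(n,round(d['confidence'],2),np.round(d['extent'],0))
    if x0:
      try:
        x,s=fit(n,[(C,d['mask'])],x0,.02,yf); print('   ',np.round(x,4),round(s,3))
      except Exception as e: print(e)
T=cam('top');S=cam('scene')
print(pix2w(T,[[383.7,164.7]],.061),pix2w(S,[[386,341]],.061))
E
```

```text
[0.43304523 0.01554087 0.36447293] [-2.27093814e-01 -3.42992437e-01  2.01400415e+00  2.24991065e-04
  1.46900419e+00 -1.79784483e+00]
large_roller 0.66 [380. 212.  56.  57.]
    [0.4575 0.0814] 0.977
small_roller 0.62 [220. 210.  48.  46.]
    [ 0.451  -0.0862] 0.971
small_roller 0.36 [308. 367.  40.  57.]
    [ 0.45  -0.085] 0.0
bus_bar 0.79 [ 27. 182.  53.  91.]
    [ 0.4259 -0.2975 -0.5485] 0.967
bus_bar 0.27 [562. 187.  57.  94.]
    [ 0.423 -0.298 -0.545] 0.0
lock_bolt 0.84 [564. 188.  52.  92.]
    [0.4325 0.2749 0.4869] 0.974
lock_bolt 0.42 [ 28. 182.  54.  91.]
    [0.4346 0.2738 0.4687] 0.0
housing 0.88 [443. 317.  90. 124.]
    [0.5649 0.1807 0.766 ] 0.781
nest 0.96 [163. 358.  42.  43.]
[[ 0.62373004 -0.15955923  0.061     ]] [[ 0.63561893 -0.17377158  0.061     ]]
```

View pics/w1.png

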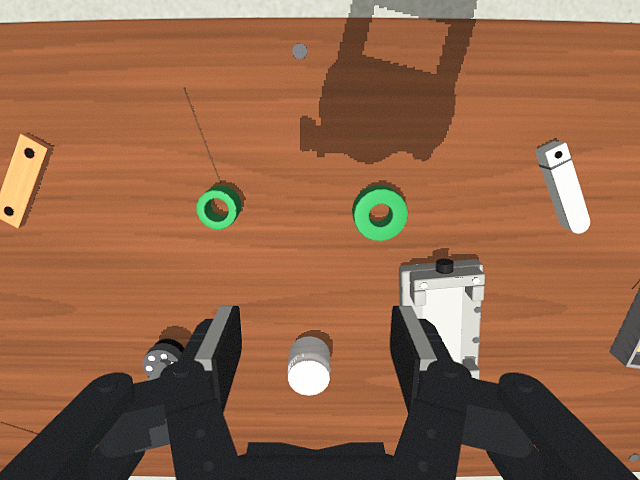

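jog_arm(
  series=[
    [0, 0, 0, 205, -15, 0, 0.3],
    [0, 0, 0, 205, -15, 0, 0.3],
    [0, 0, 0, 205, -15, 0, 0.3],
    [0, 0, 0, 205, -15, 0, 0.3],
    [0, 0, 0, 205, -15, 0, 0.3],
    [0, 0, 0, 205, -15, 0, 0.3],
  ],
)

```text
time: 3.5
ee_pos: [0.6371, 0.0039, 0.3638]
eef_rot: [0.707, -0.707, -0.001, 0.001]
force: [0.1, -0.6, -0.5]
finger_gap: 0.0596
```

```bash
python3 - <<'E'
from h import *
o=r.get_obs(); im=r.grab_frame('wrist'); cv2.imwrite('pics/w2.png',im[:,:,::-1])
C=cam('wrist',o); import pickle; pickle.dump(C,open('C2.pkl','wb'))
print(o['ee_pos'],o['time'],np.abs(o['joint_velocities']).max())
for n,x0,yf in [('housing',[.59,.158,.09],1),('grease_tin',[.638,.006],0),('large_roller',[.456,.083],0),('small_roller',[.45,-.085],0),('nest',None,0)]:
  for d in r.silhouettes('wrist',n)[:2]:
    print(n,round(d['confidence'],2),np.round(d['extent'],0))
    if x0:
      try:
        x,s=fit(n,[(C,d['mask'])],x0,.02,yf); print('   ',np.round(x,4),round(s,3))
      except Exception as e: print(e)
E
```

```text
[0.63707025 0.00391847 0.36383698] 3.5 0.01749700412502768
housing 0.56 [476. 142. 103. 182.]
    [0.5914 0.1525 0.1307] 0.896
housing 0.49 [316. 197.  50.  55.]
    [0.59  0.158 0.09 ] 0.0
grease_tin 0.75 [318. 196.  54.  52.]
    [0.636  0.0062] 0.915
large_roller 0.97 [404.  14.  65.  28.]
    [0.4575 0.082 ] 0.981
small_roller 0.89 [220.   8.  41.  16.]
    [ 0.4507 -0.0865] 0.963
nest 0.64 [144. 231.  62. 134.]
```

View pics/w2.png

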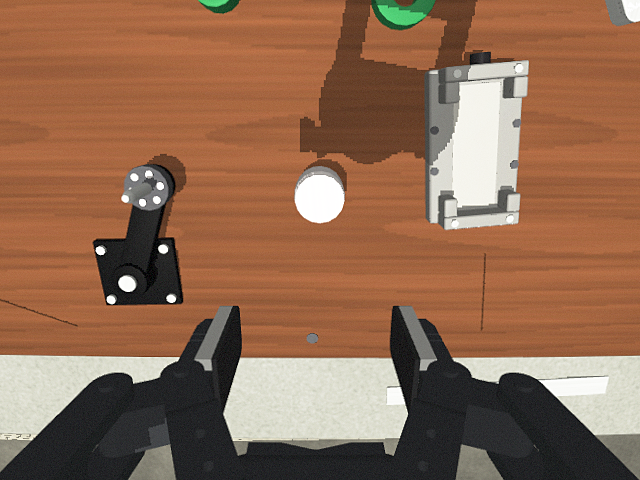

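```bash
python3 - <<'E'
import cv2
a=cv2.imread('pics/w2.png'); cv2.imwrite('pics/w2h.png',cv2.resize(a[45:240,405:545],None,fx=3,fy=3,interpolation=cv2.INTER_CUBIC))
cv2.imwrite('pics/w2n.png',cv2.resize(a[150:310,80:210],None,fx=3.5,fy=3.5,interpolation=cv2.INTER_CUBIC))
E
```

```text
(no output)
```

View pics/w2h.png

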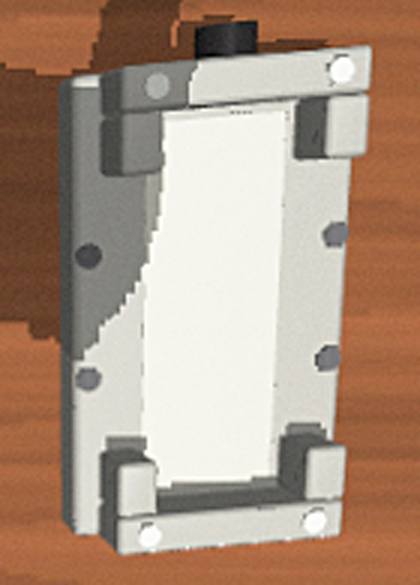

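View pics/w2n.png

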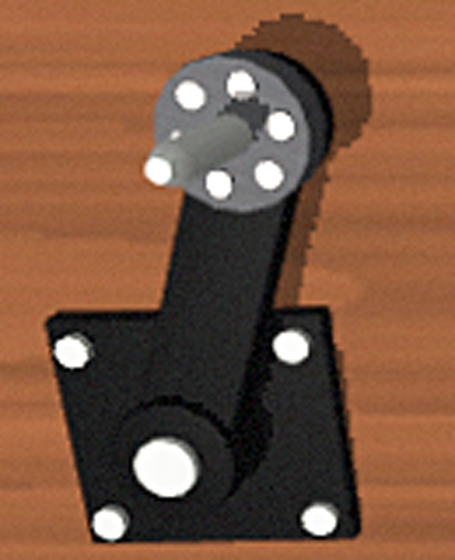

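```bash
python3 - <<'E'
from h import *
import pickle
C=pickle.load(open('C2.pkl','rb'))
f=lambda a:[[405+(x+.5)/3-.5,45+(y+.5)/3-.5] for x,y in a]
P=pix2w(C,f([(157,86),(342,70),(150,535),(315,521)]),.065); print(P.round(4)); print(P.mean(0), np.linalg.norm(P[0]-P[1]),np.linalg.norm(P[2]-P[0]),np.linalg.norm(P[3]-P[1]))
for a,b in((0,2),(1,3)): d=P[b]-P[a]; print('yaw',np.arctan2(d[1],d[0]))
for a,b in((0,1),(2,3)): d=P[b]-P[a]; print('yaw',np.arctan2(-d[0],d[1]))
# floor light insert? outer wall corners
Q=pix2w(C,f([(103,80),(371,48),(118,553),(342,535)]),.064); print(Q.round(4),Q.mean(0))
n=lambda a:[[80+(x+.5)/3.5-.5,150+(y+.5)/3.5-.5] for x,y in a]
print('nest',pix2w(C,n([(231.5,134.5)]),.061),pix2w(C,n([(158,168)]),.105))
print('ring bolts',pix2w(C,n([(190,96),(241,84),(282,125),(269,174),(218,184)]),.0625).round(4))
print('pivot',pix2w(C,n([(165,467)]),.06))
for c,uv in(('top',[[383.7,164.7]]),):print(pix2w(cam(c),uv,.061))
p=cam('scene'); b=cv2.imread('pics/scene0.png')[310:420,350:470]; cv2.imwrite('pics/s0n.png',cv2.resize(b,None,fx=5,fy=5,interpolation=cv2.INTER_CUBIC))
print(proj(p,[[.6,-.16,.061],[.63,-.165,.061]]), proj(p,P))
E
```

```text
[[0.527  0.1259 0.065 ]
 [0.5219 0.1797 0.065 ]
 [0.6626 0.1389 0.065 ]
 [0.6576 0.1925 0.065 ]]
[0.59226794 0.15926157 0.065     ] 0.05397544640633741 0.13616986577242537 0.13635276570146682
yaw 0.09524110906897394
yaw 0.0943283182048358
yaw 0.09547828221722399
yaw 0.09208348736514231
[[0.5255 0.1103 0.064 ]
 [0.5157 0.1878 0.064 ]
 [0.669  0.1294 0.064 ]
 [0.6626 0.2028 0.064 ]] [0.59320628 0.15758573 0.064     ]
nest [[ 0.62958428 -0.15978612  0.061     ]] [[ 0.62904334 -0.1598198   0.105     ]]
ring bolts [[ 0.6187 -0.1691  0.0625]
 [ 0.6155 -0.1547  0.0625]
 [ 0.6267 -0.1449  0.0625]
 [ 0.6403 -0.1501  0.0625]
 [ 0.6431 -0.1648  0.0625]]
pivot [[ 0.73029074 -0.19408054  0.06      ]]
[[ 0.62373004 -0.15955923  0.061     ]]
[[372.83921617 329.51370979]
 [385.09961834 336.74324351]] [[391.24390573 232.41402128]
 [397.0926158  218.80793566]
 [444.70833525 246.44050966]
 [449.23609925 232.08751922]]
```

View pics/s0n.png

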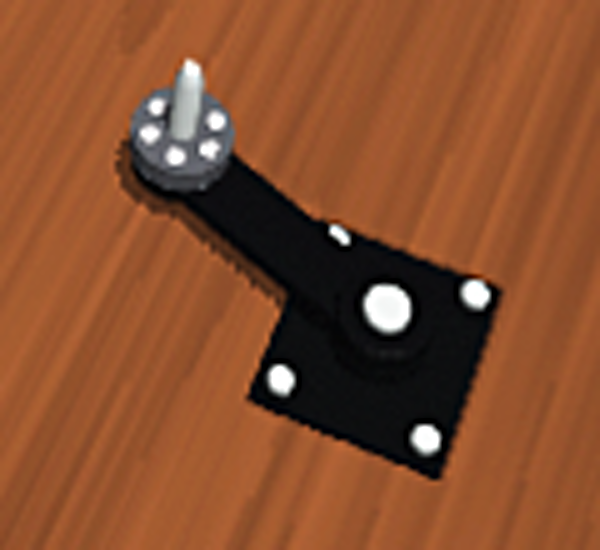

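jog_arm(
  series=[
    [0, 0, -0.547, -212, -300, -190, 0.4],
    [0, 0, -0.547, -212, -300, -190, 0.4],
    [0, 0, -0.547, -212, -300, -190, 0.4],
    [0, 0, -0.547, -212, -300, -190, 0.4],
    [0, 0, -0.547, -212, -300, -190, 0.4],
    [0, 0, -0.547, -212, -300, -190, 0.4],
    [0, 0, -0.547, -212, -300, -190, 0.4],
    [0, 0, -0.547, -212, -300, -190, 0.4],
    [0, 0, -0.547, -212, -300, -190, 0.4],
  ],
)

```text
time: 4.92
ee_pos: [0.4262, -0.2973, 0.1745]
eef_rot: [-0.681, 0.681, -0.191, 0.191]
force: [0.1, 0.3, 0.6]
finger_gap: 0.0512
```

```bash
cat > look.py <<'E'
from h import *
import sys
def look(tag,n=None,x0=None,yf=0,z=.02):
    o=r.get_obs(); im=r.grab_frame('wrist'); cv2.imwrite(f'pics/{tag}.png',im[:,:,::-1])
    C=cam('wrist',o); Rm=rq(o['eef_rot']).as_matrix()
    print('t',o['time'],'tcp',o['ee_pos'].round(4),'psi',round(np.arctan2(Rm[1,0],Rm[0,0]),4),'gap',round(o['finger_gap'],4),'F',o['force'].round(1),'yaxis',Rm[:,1].round(3),'v',np.abs(o['joint_velocities']).max().round(3))
    if n:
      for d in r.silhouettes('wrist',n)[:2]:
        try:
          x,s=fit(n,[(C,d['mask'])],x0,z,yf); 
          dl=Rm.T@(np.array([x[0],x[1],z])-o['ee_pos'])
          print(n,round(d['confidence'],2),np.round(x,4),round(s,3),'in tool x,z(mm)',(dl[[0,2]]*1000).round(1))
        except Exception as e: print(n,e)
    return C
E
python3 -c "
from look import *
look('b1','bus_bar',[.4257,-.2977,-.547],1)"
```

```text
t 4.925 tcp [ 0.4262 -0.2973  0.1745] psi -0.5469 gap 0.0512 F [0.1 0.3 0.6] yaxis [ 0.001 -0.001 -1.   ] v 0.019
bus_bar 0.87 [ 0.4252 -0.2979 -0.5465] 0.981 in tool x,z(mm) [-0.8 -1.1]
```

View pics/b1.png

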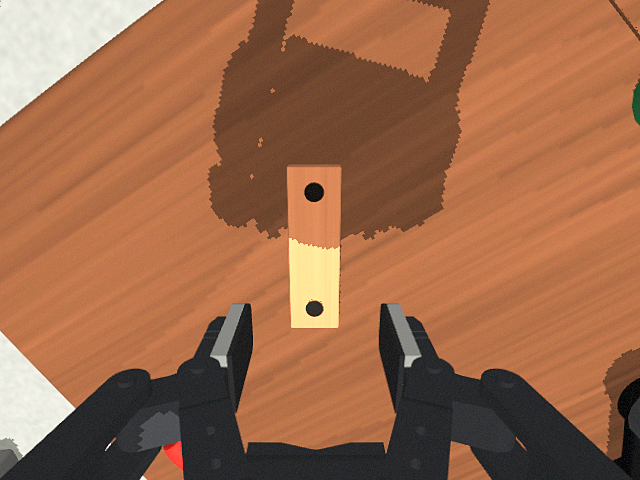

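jog_arm(
  series=[
    [0, 0, 0, -1, -1, -50, 0.4],
    [0, 0, 0, -1, -1, -80, 0.4],
    [0, 0, 0, -1, -1, -80, 0.4],
    [0, 0, 0, -1, -1, -80, 0.6],
    [0, 0, 0, -1, -1, -80, 1],
    [0, 0, 0, -1, -1, -80, 1],
    [0, 0, 0, -1, -1, -80, 1],
    [0, 0, 0, -1, -1, -80, 1],
    [0, 0, 0, -1, -1, -80, 1],
  ],
)

```text
time: 6.15
ee_pos: [0.426, -0.2992, 0.096]
eef_rot: [-0.68, 0.681, -0.19, 0.192]
force: [-0.4, 2.2, 7.0]
finger_gap: 0.0277
```

```bash
python3 -c "
from look import *
look('b2','bus_bar',[.4257,-.2977,-.547],1)"
```

```text
t 6.15 tcp [ 0.426  -0.2992  0.096 ] psi -0.5467 gap 0.0277 F [-0.4  2.2  7. ] yaxis [ 0.003 -0.002 -1.   ] v 0.001
bus_bar 0.72 [ 0.4247 -0.2983 -0.5438] 0.975 in tool x,z(mm) [-1.8  0.1]
```

View pics/b2.png

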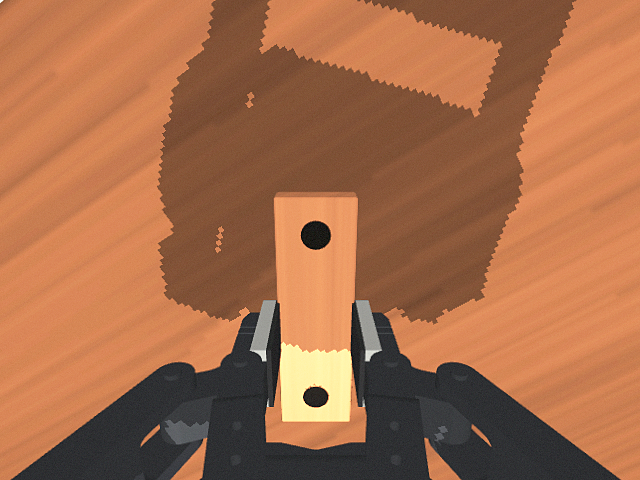

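jog_arm(
  series=[
    [0, 0, 0, 0, 0, 30, 1],
    [0, 0, 0, 0, 0, 80, 1],
    [0, 0, 0, 0, 0, 120, 1],
    [0, 0, 0, 0, 0, 120, 1],
  ],
)

```text
time: 6.75
ee_pos: [0.4262, -0.2998, 0.2177]
eef_rot: [-0.679, 0.682, -0.188, 0.193]
force: [0.3, -0.0, -3.4]
finger_gap: 0.0276
```

```bash
python3 -c "
from look import *
look('b3','bus_bar',[.4257,-.2977,-.547],1,.14)"
```

```text
t 6.75 tcp [ 0.4262 -0.2998  0.2177] psi -0.5466 gap 0.0276 F [ 0.3 -0.  -3.4] yaxis [ 0.006 -0.006 -1.   ] v 0.066
bus_bar 0.82 [ 0.426  -0.2999 -0.5462] 0.982 in tool x,z(mm) [-0.8  0. ]
```

View pics/b3.png

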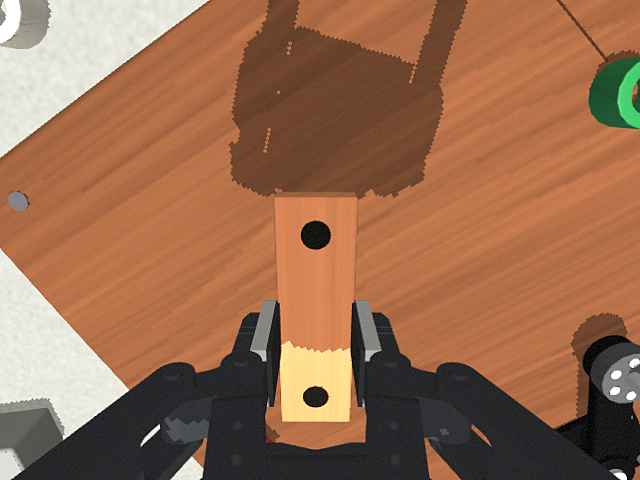

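jog_arm(
  series=[
    [0, 0, 0.641, 168, 459, 0, 1],
    [0, 0, 0.641, 168, 459, 0, 1],
    [0, 0, 0.641, 168, 459, 0, 1],
    [0, 0, 0.641, 168, 459, 0, 1],
    [0, 0, 0.641, 168, 459, 0, 1],
    [0, 0, 0.641, 168, 459, 0, 1],
    [0, 0, 0.641, 168, 459, 0, 1],
    [0, 0, 0.641, 168, 459, 0, 1],
    [0, 0, 0.641, 168, 459, -40, 1],
    [0, 0, 0.641, 168, 459, -40, 1],
  ],
)

```text
time: 8.1
ee_pos: [0.5888, 0.1607, 0.1671]
eef_rot: [-0.706, 0.706, 0.029, -0.038]
force: [-1.1, -0.9, -4.9]
finger_gap: 0.0277
```

```bash
python3 -c "
from look import *
look('b4')"
```

```text
t 8.1 tcp [0.5888 0.1607 0.1671] psi 0.0952 gap 0.0277 F [-1.1 -0.9 -4.9] yaxis [-0.013 -0.001 -1.   ] v 0.057
```

View pics/b4.png

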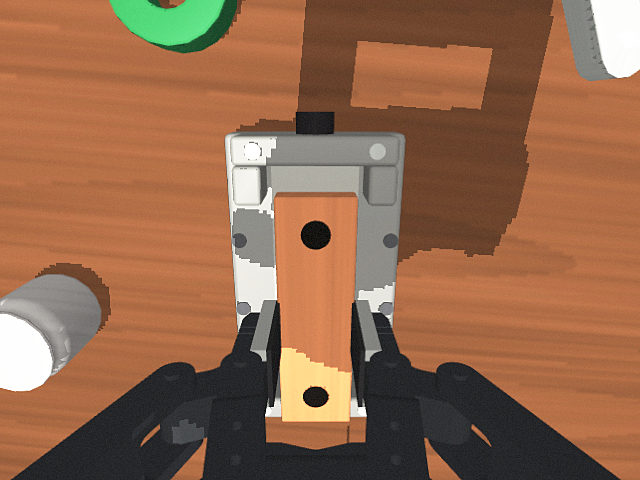

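jog_arm(
  series=[
    [0, 0, 0, 0, 0, -20, 1],
    [0, 0, 0, 0, 0, -40, 1],
    [0, 0, 0, 0, 0, -50, 1],
    [0, 0, 0, 0, 0, -54, 1],
    [0, 0, 0, 0, 0, -54, 1],
    [0, 0, 0, 0, 0, -54, 1],
  ],
)

```text
time: 8.9
ee_pos: [0.5934, 0.1606, 0.1206]
eef_rot: [0.706, -0.706, -0.034, 0.033]
force: [-0.4, 0.6, -4.2]
finger_gap: 0.0276
```

```bash
python3 -c "
from look import *
C=look('b5')
P=pix2w(C,[[252,151],[377,151]],.065);print(P)"
```

```text
t 8.9 tcp [0.5934 0.1606 0.1206] psi 0.0942 gap 0.0276 F [-0.4  0.6 -4.2] yaxis [ 0.002  0.    -1.   ] v 0.003
[[0.52703844 0.13377374 0.065     ]
 [0.52336384 0.17244802 0.065     ]]
```

View pics/b5.png

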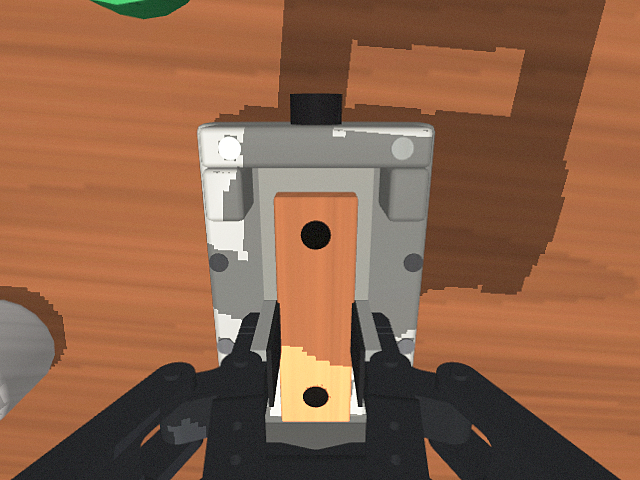

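jog_arm(
  series=[
    [0, 0, 0, 0, 0, -4, 1],
    [0, 0, 0, 0, 0, -4, 1],
    [0, 0, 0, 0, 0, -4, 1],
    [0, 0, 0, 0, 0, -4, 0.5],
    [0, 0, 0, 0, 0, -4, 0.4],
    [0, 0, 0, 0, 0, -4, 0.4],
    [0, 0, 0, 0, 0, 30, 0.4],
    [0, 0, 0, 0, 0, 80, 0.4],
    [0, 0, 0, 0, 0, 80, 0.4],
  ],
)

```text
time: 10.07
ee_pos: [0.5955, 0.1609, 0.2052]
eef_rot: [0.706, -0.706, -0.037, 0.03]
force: [0.2, 0.1, 0.9]
finger_gap: 0.0512
```

```bash
python3 -c "
from look import *
C=look('b6','bus_bar',[.592,.159,.094],1,.04)"
```

```text
t 10.075 tcp [0.5955 0.1609 0.2052] psi 0.0943 gap 0.0512 F [0.2 0.1 0.9] yaxis [ 0.01   0.001 -1.   ] v 0.058
bus_bar 0.94 [0.591  0.1594 0.0952] 0.979 in tool x,z(mm) [-6.3 -1. ]
bus_bar 0.32 [0.592 0.159 0.094] 0.0 in tool x,z(mm) [-5.3 -1.5]
```

View pics/b6.png

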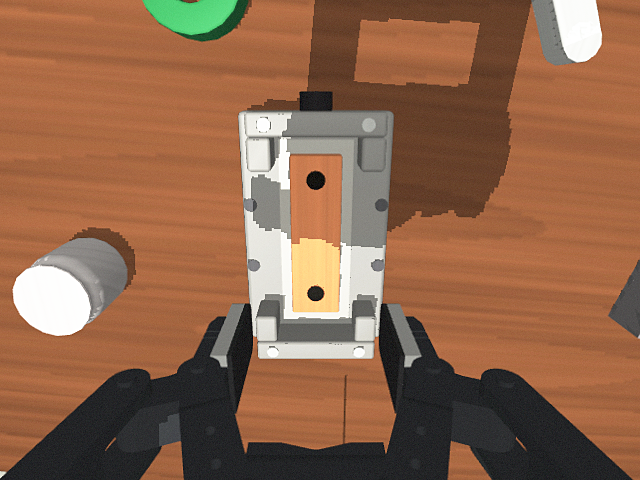

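jog_arm(
  series=[
    [0, 0, 0.385, -160, 115, 0, 0.4],
    [0, 0, 0.385, -160, 115, 0, 0.4],
    [0, 0, 0.385, -160, 115, -10, 0.4],
    [0, 0, 0.385, -160, 115, -20, 0.4],
    [0, 0, 0.385, -160, 115, -20, 0.4],
    [0, 0, 0.385, -160, 115, -20, 0.4],
  ],
)

```text
time: 10.92
ee_pos: [0.434, 0.275, 0.1797]
eef_rot: [-0.687, 0.687, 0.167, -0.167]
force: [0.2, 0.3, -0.0]
finger_gap: 0.0515
```

```bash
python3 -c "
from look import *
C=look('c1','lock_bolt',[.4325,.275,.48],1,.02)"
```

```text
t 10.925 tcp [0.434  0.275  0.1797] psi 0.4779 gap 0.0515 F [ 0.2  0.3 -0. ] yaxis [ 0. -0. -1.] v 0.011
lock_bolt 0.65 [0.4322 0.275  0.4901] 0.967 in tool x,z(mm) [-1.6  0.9]
```

View pics/c1.png

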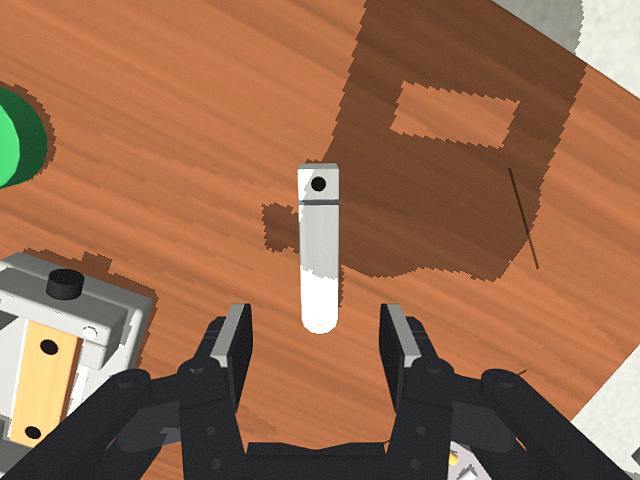

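jog_arm(
  series=[
    [0, 0, 0.008, -2, 1, -50, 0.4],
    [0, 0, 0.008, -2, 1, -78, 0.4],
    [0, 0, 0.008, -2, 1, -78, 0.4],
    [0, 0, 0.008, -2, 1, -78, 0.6],
    [0, 0, 0.008, -2, 1, -78, 1],
    [0, 0, 0.008, -2, 1, -78, 1],
    [0, 0, 0.008, -2, 1, -78, 1],
    [0, 0, 0.008, -2, 1, -78, 1],
    [0, 0, 0.008, -2, 1, -78, 1],
  ],
)

```text
time: 12.15
ee_pos: [0.4324, 0.2769, 0.1039]
eef_rot: [-0.686, 0.686, 0.172, -0.169]
force: [0.4, -1.8, 6.5]
finger_gap: 0.0206
```

```bash
python3 -c "
from look import *
C=look('c2','lock_bolt',[.4325,.275,.48],1,.02)"
```

```text
t 12.15 tcp [0.4324 0.2769 0.1039] psi 0.4874 gap 0.0206 F [ 0.4 -1.8  6.5] yaxis [ 0.004  0.001 -1.   ] v 0.002
lock_bolt 0.8 [0.4323 0.2755 0.4853] 0.974 in tool x,z(mm) [-1.1 -1.1]
```

View pics/c2.png

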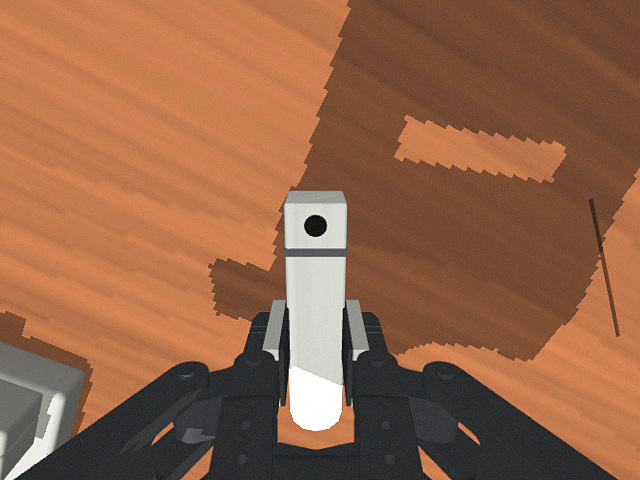

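jog_arm(
  series=[
    [0, 0, 0, 0, 0, 40, 1],
    [0, 0, 0, 0, 0, 90, 1],
    [0, 0, -0.393, 162, -116, 90, 1],
    [0, 0, -0.393, 162, -116, 90, 1],
    [0, 0, -0.393, 162, -116, 90, 1],
    [0, 0, -0.393, 162, -116, 90, 1],
    [0, 0, -0.393, 162, -116, 80, 1],
    [0, 0, -0.393, 162, -116, 60, 1],
    [0, 0, -0.393, 162, -116, 45, 1],
    [0, 0, -0.393, 162, -116, 45, 1],
  ],
)

```text
time: 13.5
ee_pos: [0.5907, 0.1612, 0.1441]
eef_rot: [-0.706, 0.706, 0.032, -0.036]
force: [0.7, -0.8, -3.8]
finger_gap: 0.0199
```

```bash
python3 -c "
from look import *
C=look('c3','lock_bolt',[.592,.159,.094],1,.063)"
```

```text
t 13.5 tcp [0.5907 0.1612 0.1441] psi 0.0953 gap 0.0199 F [ 0.7 -0.8 -3.8] yaxis [-0.005 -0.    -1.   ] v 0.038
lock_bolt 0.82 [0.5894 0.1603 0.1005] 0.963 in tool x,z(mm) [-0.9 -0.8]
```

View pics/c3.png

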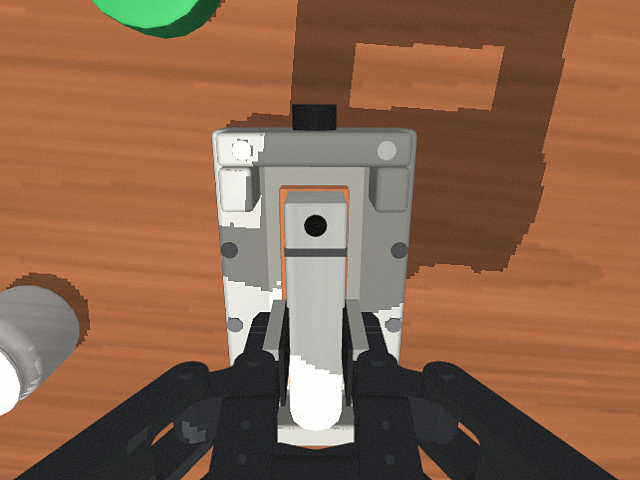

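jog_arm(
  series=[
    [0, 0, 0, 0, 0, -6, 1],
    [0, 0, 0, 0, 0, -12, 1],
    [0, 0, 0, 0, 0, -12, 1],
    [0, 0, 0, 0, 0, -12, 1],
  ],
)

```text
time: 14.1
ee_pos: [0.5929, 0.1605, 0.1348]
eef_rot: [0.706, -0.706, -0.033, 0.033]
force: [-0.2, -0.4, -3.4]
finger_gap: 0.0199
```

```bash
python3 -c "
from look import *
C=look('c4')
im=r.grab_frame('scene');cv2.imwrite('pics/s4.png',cv2.resize(im[180:280,360:490,::-1],None,fx=5,fy=5,interpolation=cv2.INTER_CUBIC))"
```

```text
t 14.1 tcp [0.5929 0.1605 0.1348] psi 0.0941 gap 0.0199 F [-0.2 -0.4 -3.4] yaxis [-0.  0. -1.] v 0.002
```

View pics/s4.png

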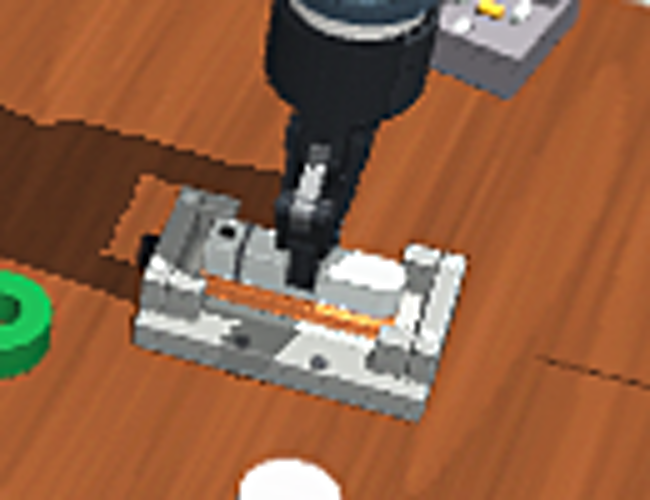

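Looks aligned just above the bar; lower 1–2 mm, then release.

jog_arm(
  series=[
    [0, 0, 0, 0, 0, -2, 1],
    [0, 0, 0, 0, 0, -2, 1],
    [0, 0, 0, 0, 0, -2, 1],
    [0, 0, 0, 0, 0, -2, 0.6],
    [0, 0, 0, 0, 0, -2, 0.5],
    [0, 0, 0, 0, 0, -2, 0.5],
    [0, 0, 0, 0, 0, 30, 0.5],
    [0, 0, 0, 0, 0, 75, 0.4],
    [0, 0, 0, 0, 0, 75, 0.2],
    [0, 0, 0, 0, 0, 75, 0.2],
  ],
)

```text
time: 15.45
ee_pos: [0.5925, 0.1606, 0.2093]
eef_rot: [-0.706, 0.706, 0.033, -0.034]
force: [-0.6, -0.5, -0.4]
finger_gap: 0.0684
```

```bash
python3 -c "
from look import *
C=look('c5','lock_bolt',[.592,.159,.094],1,.05)
look('c5','bus_bar',[.592,.159,.094],1,.04)"
```

```text
t 15.45 tcp [0.5925 0.1606 0.2093] psi 0.0942 gap 0.0684 F [-0.6 -0.5 -0.4] yaxis [-0.001 -0.    -1.   ] v 0.023
lock_bolt 0.63 [0.5925 0.1598 0.0959] 0.977 in tool x,z(mm) [ 0.1 -0.7]
t 15.55 tcp [0.5919 0.1605 0.208 ] psi 0.0943 gap 0.0684 F [0.1 0.6 0.6] yaxis [-0.003 -0.    -1.   ] v 0.006
bus_bar 0.94 [0.5908 0.1595 0.0937] 0.964 in tool x,z(mm) [-0.8 -0.9]
```

View pics/c5.png

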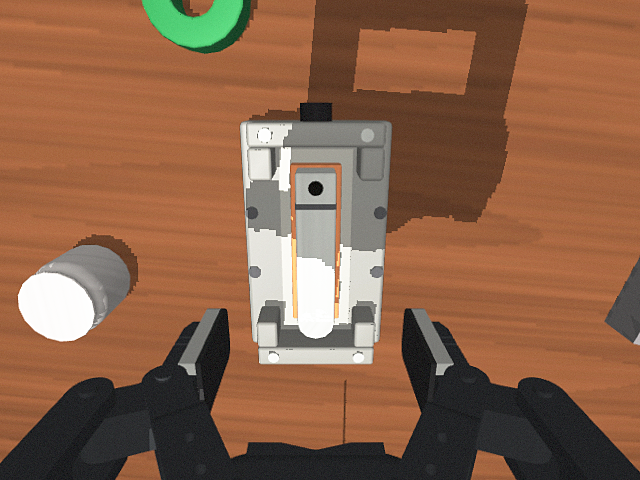

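jog_arm(
  series=[
    [0, 0, -0.094, -136, -78, 0, 0.1],
    [0, 0, -0.094, -136, -78, 0, 0.1],
    [0, 0, -0.094, -136, -78, -20, 0.1],
    [0, 0, -0.094, -136, -78, -30, 0.1],
    [0, 0, -0.094, -136, -78, -30, 0.1],
    [0, 0, -0.094, -136, -78, -30, 0.1],
  ],
)

```text
time: 16.4
ee_pos: [0.4581, 0.0829, 0.1804]
eef_rot: [-0.707, 0.707, 0.001, 0.0]
force: [0.1, -0.3, 0.7]
finger_gap: 0.0769
```

```bash
python3 -c "
from look import *
C=look('d1','large_roller',[.4575,.082],0,.02)"
```

```text
t 16.4 tcp [0.4581 0.0829 0.1804] psi 0.0008 gap 0.0769 F [ 0.1 -0.3  0.7] yaxis [ 0.001 -0.    -1.   ] v 0.006
large_roller 0.85 [0.4573 0.0813] 0.96 in tool x,z(mm) [-0.9 -1.5]
```

View pics/d1.png

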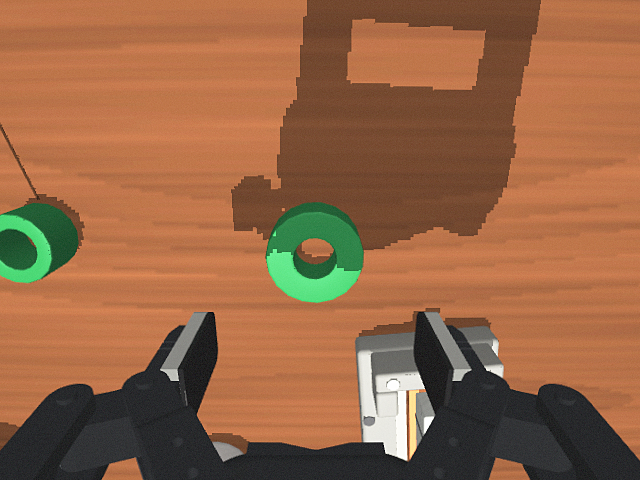

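jog_arm(
  series=[
    [0, 0, 0, -1, -1, -50, 0.1],
    [0, 0, 0, -1, -1, -82, 0.1],
    [0, 0, 0, -1, -1, -82, 0.1],
    [0, 0, 0, -1, -1, -82, 0.25],
    [0, 0, 0, -1, -1, -82, 0.4],
    [0, 0, 0, -1, -1, -82, 1],
    [0, 0, 0, -1, -1, -82, 1],
    [0, 0, 0, -1, -1, -82, 1],
  ],
)

```text
time: 17.5
ee_pos: [0.4575, 0.0816, 0.1004]
eef_rot: [-0.707, 0.707, 0.002, 0.001]
force: [-2.9, -0.4, 6.3]
finger_gap: 0.054
```

```bash
python3 -c "
from look import *
C=look('d2','large_roller',[.4575,.082],0,.02)"
```

```text
t 17.5 tcp [0.4575 0.0816 0.1004] psi 0.0004 gap 0.054 F [-2.9 -0.4  6.3] yaxis [ 0.004 -0.    -1.   ] v 0.002
large_roller 0.86 [0.4581 0.081 ] 0.95 in tool x,z(mm) [ 0.2 -0.6]
```

View pics/d2.png

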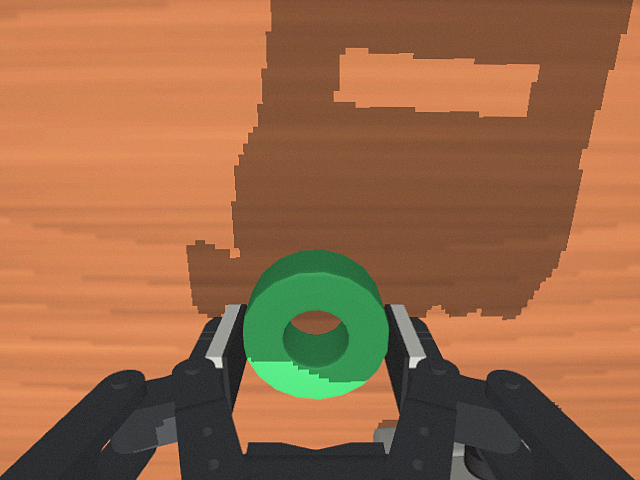

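jog_arm(
  series=[
    [0, 0, 0, 0, 0, 40, 1],
    [0, 0, 0, 0, 0, 90, 1],
    [0, 0, 0, 0, 0, 132, 1],
    [0, 0, 0, 173, -241, 132, 1],
    [0, 0, 0, 173, -241, 132, 1],
    [0, 0, 0, 173, -241, 132, 1],
    [0, 0, 0, 173, -241, 132, 1],
    [0, 0, 0, 173, -241, 132, 1],
    [0, 0, 0, 173, -241, 132, 1],
    [0, 0, 0, 173, -241, 132, 1],
  ],
)

```text
time: 18.85
ee_pos: [0.6287, -0.1591, 0.2306]
eef_rot: [0.707, -0.707, -0.0, -0.0]
force: [-0.3, 0.3, -0.7]
finger_gap: 0.0539
```

```bash
python3 -c "
from look import *
C=look('d3')
for uv in proj(C,[[.63,-.16,.061],[.63,-.16,.105]]): print(uv)
im=r.grab_frame('scene');cv2.imwrite('pics/s5.png',cv2.resize(im[200:400,330:480,::-1],None,fx=4,fy=4,interpolation=cv2.INTER_CUBIC)[:600])"
```

```text
t 18.85 tcp [ 0.6287 -0.1591  0.2306] psi 0.0003 gap 0.0539 F [-0.3  0.3 -0.7] yaxis [ 0.001  0.    -1.   ] v 0.024
[315.15422311 242.49717349]
[315.04096736 269.55038279]
```

View pics/d3.png

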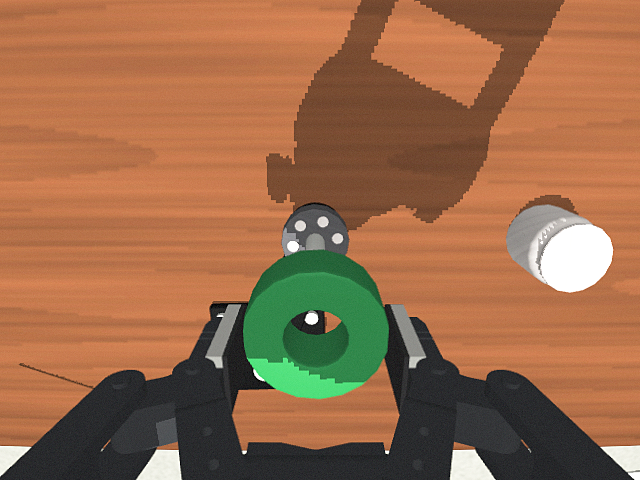

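View pics/s5.png

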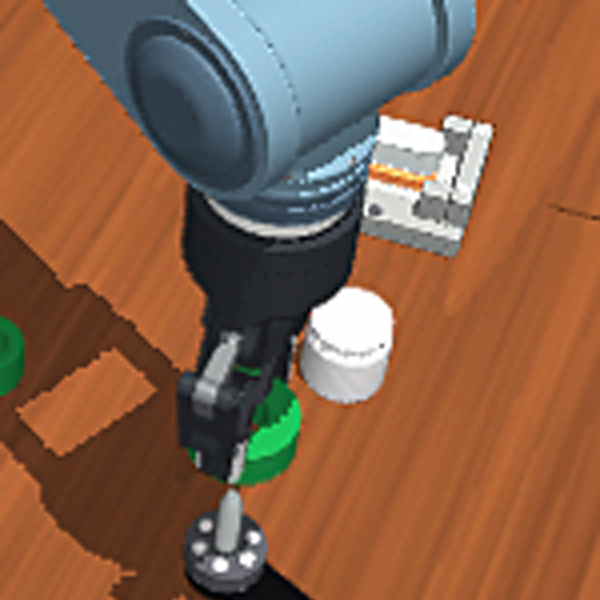

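```bash
python3 - <<'E'
from h import *
import pickle
from scipy.optimize import least_squares
a=cv2.imread('pics/d3.png'); cv2.imwrite('pics/d3c.png',cv2.resize(a[195:275,270:365],None,fx=6,fy=6,interpolation=cv2.INTER_CUBIC))
C=cam('wrist')
P=pix2w(C,[[300,225.5],[323,222],[337.5,238.5],[292.5,246]],.062); print(P.round(4))
f=lambda p:np.hypot(P[:,0]-p[0],P[:,1]-p[1])-p[2]
print(least_squares(f,[.63,-.16,.015]).x)
C2=pickle.load(open('C2.pkl','rb'))
n=lambda a:[[80+(x+.5)/3.5-.5,150+(y+.5)/3.5-.5] for x,y in a]
P=pix2w(C2,n([(190,96),(241,84),(282,125),(269,174),(218,184)]),.062); print(least_squares(f,[.63,-.16,.015]).x)
E
```

```text
[[ 0.6179 -0.1687  0.062 ]
 [ 0.6156 -0.1543  0.062 ]
 [ 0.6265 -0.145   0.062 ]
 [ 0.6316 -0.1737  0.062 ]]
[ 0.62916754 -0.1593755   0.01455813]
[ 0.62945987 -0.15957506  0.01461185]
```

View pics/d3c.png

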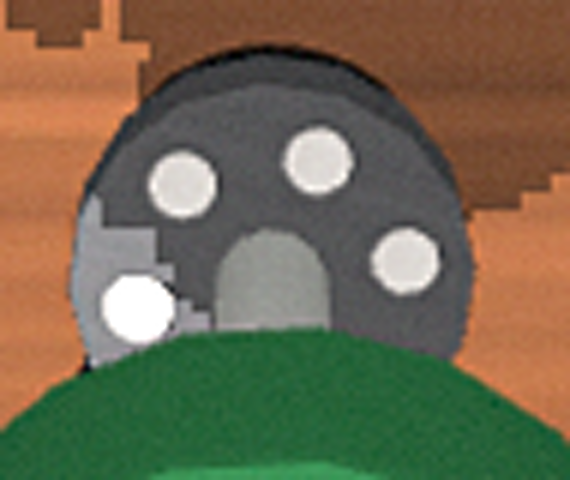

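jog_arm(
  series=[
    [0, 0, 0, 0, 0, -30, 1],
    [0, 0, 0, 0, 0, -55, 1],
    [0, 0, 0, 0, 0, -70, 1],
    [0, 0, 0, 0, 0, -80, 1],
    [0, 0, 0, 0, 0, -85, 1],
    [0, 0, 0, 0, 0, -85, 1],
    [0, 0, 0, 0, 0, -85, 1],
  ],
)

```text
time: 19.82
ee_pos: [0.6293, -0.1596, 0.1457]
eef_rot: [-0.707, 0.707, 0.001, 0.0]
force: [0.8, -0.2, -0.2]
finger_gap: 0.0539
```

```bash
python3 -c "
from look import *
C=look('d4')
im=r.grab_frame('scene');cv2.imwrite('pics/s6.png',cv2.resize(im[250:400,330:480,::-1],None,fx=4,fy=4,interpolation=cv2.INTER_CUBIC)[:600])"
```

```text
t 19.825 tcp [ 0.6293 -0.1596  0.1457] psi 0.0002 gap 0.0539 F [ 0.8 -0.2 -0.2] yaxis [ 0.001 -0.001 -1.   ] v 0.002
```

View pics/d4.png

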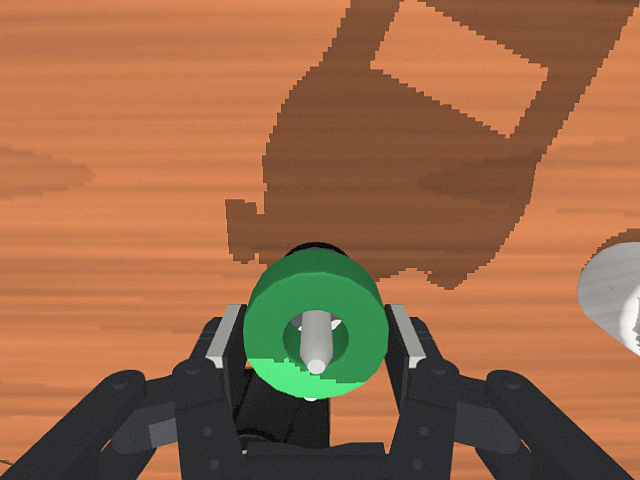

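View pics/s6.png

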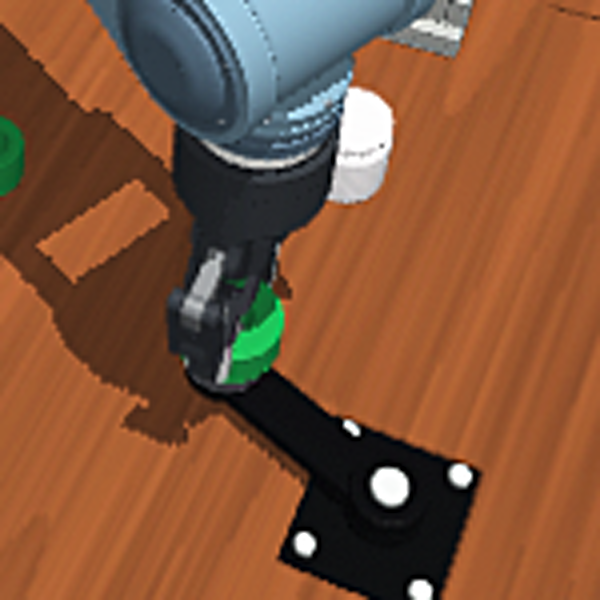

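jog_arm(
  series=[
    [0, 0, 0, 0, 0, -4, 1],
    [0, 0, 0, 0, 0, -5, 1],
    [0, 0, 0, 0, 0, -5, 1],
    [0, 0, 0, 0, 0, -5, 0.3],
    [0, 0, 0, 0, 0, -5, 0.1],
    [0, 0, 0, 0, 0, -5, 0.1],
    [0, 0, 0, 0, 0, 30, 0.1],
    [0, 0, 0, 0, 0, 75, 0.1],
    [0, 0, 0, 0, 0, 75, 0.1],
  ],
)

```text
time: 21.05
ee_pos: [0.631, -0.1603, 0.2247]
eef_rot: [-0.706, 0.708, 0.003, 0.003]
force: [-0.1, 0.4, 0.2]
finger_gap: 0.077
```

```bash
python3 -c "
from look import *
C=look('d5','large_roller',[.629,-.16],0,.061)"
```

```text
t 21.05 tcp [ 0.631  -0.1603  0.2247] psi 0.0003 gap 0.077 F [-0.1  0.4  0.2] yaxis [ 0.008 -0.004 -1.   ] v 0.059
```

View pics/d5.png

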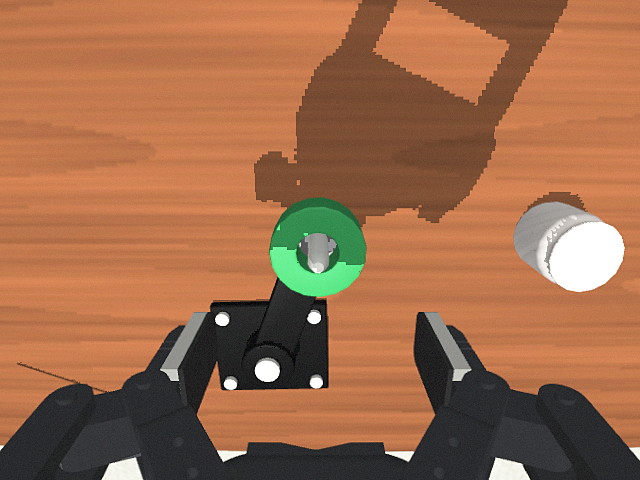

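jog_arm(
  series=[
    [0, 0, 0, -178, 73, 0, 0.25],
    [0, 0, 0, -178, 73, 0, 0.25],
    [0, 0, 0, -178, 73, -10, 0.25],
    [0, 0, 0, -178, 73, -38, 0.25],
    [0, 0, 0, -178, 73, -38, 0.25],
    [0, 0, 0, -178, 73, -38, 0.25],
  ],
)

```text
time: 21.9
ee_pos: [0.4515, -0.0868, 0.182]
eef_rot: [0.707, -0.707, 0.0, 0.0]
force: [-0.2, -0.3, 0.5]
finger_gap: 0.064
```

```bash
python3 -c "
from look import *
C=look('e1','small_roller',[.4508,-.0863],0,.02)"
```

```text
t 21.9 tcp [ 0.4515 -0.0868  0.182 ] psi 0.0 gap 0.064 F [-0.2 -0.3  0.5] yaxis [-0.  0. -1.] v 0.026
small_roller 0.86 [ 0.4505 -0.0858] 0.947 in tool x,z(mm) [-1.  1.]
```

View pics/e1.png

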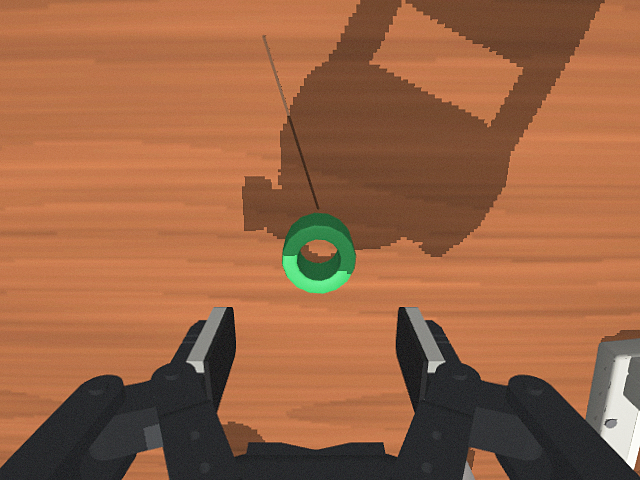

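jog_arm(
  series=[
    [0, 0, 0, -1, 1, -50, 0.25],
    [0, 0, 0, -1, 1, -80, 0.25],
    [0, 0, 0, -1, 1, -80, 0.25],
    [0, 0, 0, -1, 1, -80, 0.4],
    [0, 0, 0, -1, 1, -80, 0.6],
    [0, 0, 0, -1, 1, -80, 1],
    [0, 0, 0, -1, 1, -80, 1],
    [0, 0, 0, -1, 1, -80, 1],
  ],
)

```text
time: 23.0
ee_pos: [0.4515, -0.0862, 0.1041]
eef_rot: [-0.706, 0.708, 0.002, 0.001]
force: [0.0, -0.6, 6.0]
finger_gap: 0.0393
```

```bash
python3 -c "
from look import *
C=look('e2','small_roller',[.4508,-.0863],0,.02)"
```

```text
t 23.0 tcp [ 0.4515 -0.0862  0.1041] psi 0.0003 gap 0.0393 F [ 0.  -0.6  6. ] yaxis [ 0.004 -0.002 -1.   ] v 0.001
small_roller 0.88 [ 0.4509 -0.0871] 0.944 in tool x,z(mm) [-1.  -0.7]
```

View pics/e2.png

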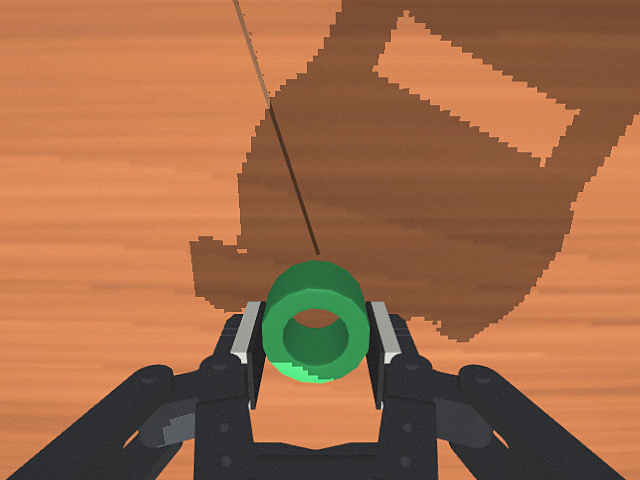

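jog_arm(
  series=[
    [0, 0, 0, 0, 0, 40, 1],
    [0, 0, 0, 0, 0, 90, 1],
    [0, 0, 0, 0, 0, 132, 1],
    [0, 0, 0, 180, -73, 132, 1],
    [0, 0, 0, 180, -73, 132, 1],
    [0, 0, 0, 180, -73, 132, 1],
    [0, 0, 0, 180, -73, 132, 1],
    [0, 0, 0, 180, -73, 132, 1],
    [0, 0, 0, 180, -73, 132, 1],
    [0, 0, 0, 180, -73, 132, 1],
  ],
)

```text
time: 24.35
ee_pos: [0.6291, -0.1579, 0.2345]
eef_rot: [-0.707, 0.707, 0.0, 0.0]
force: [0.5, -0.4, -0.4]
finger_gap: 0.0394
```

```bash
python3 -c "
from look import *
C=look('e3','large_roller',[.629,-.16],0,.061)
print(proj(C,[[.6293,-.1595,.105]]))
im=r.grab_frame('scene');cv2.imwrite('pics/s7.png',cv2.resize(im[250:400,330:480,::-1],None,fx=4,fy=4,interpolation=cv2.INTER_CUBIC)[:600])"
```

```text
t 24.35 tcp [ 0.6291 -0.1579  0.2345] psi 0.0004 gap 0.0394 F [ 0.5 -0.4 -0.4] yaxis [ 0. -0. -1.] v 0.007
large_roller 0.96 [ 0.6292 -0.1603] 0.89 in tool x,z(mm) [ 0.1 -2.3]
[[313.91884465 264.97173775]]
```

View pics/e3.png

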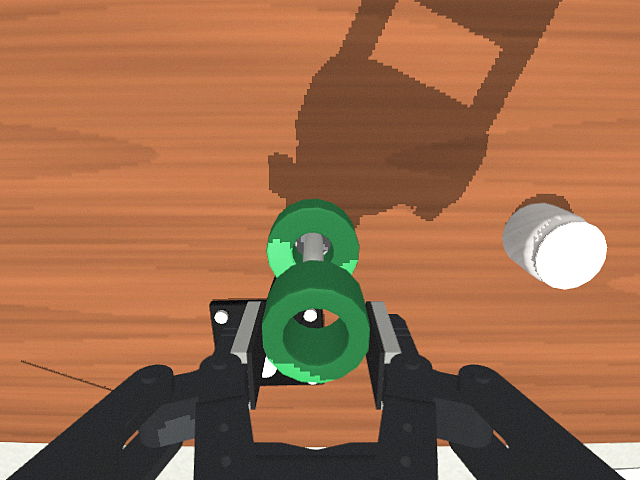

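View pics/s7.png

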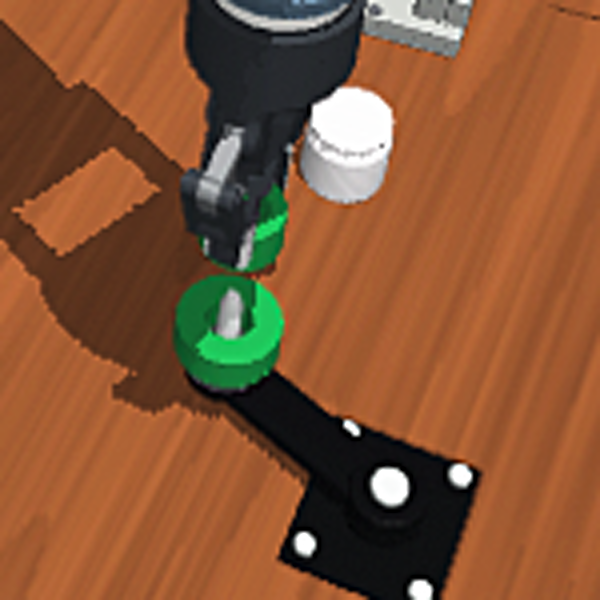

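jog_arm(
  series=[
    [0, 0, 0, 1, -1.5, -15, 1],
    [0, 0, 0, 1, -1.5, -35, 1],
    [0, 0, 0, 1, -1.5, -50, 1],
    [0, 0, 0, 1, -1.5, -60, 1],
    [0, 0, 0, 1, -1.5, -60, 1],
    [0, 0, 0, 1, -1.5, -60, 1],
  ],
)

```text
time: 25.25
ee_pos: [0.6312, -0.1601, 0.1744]
eef_rot: [-0.707, 0.707, 0.0, 0.0]
force: [0.1, -0.7, -1.2]
finger_gap: 0.0396
```

```bash
python3 -c "
from look import *
C=look('e4')
im=r.grab_frame('scene');cv2.imwrite('pics/s8.png',cv2.resize(im[250:400,330:480,::-1],None,fx=4,fy=4,interpolation=cv2.INTER_CUBIC)[:600])"
```

```text
t 25.25 tcp [ 0.6312 -0.1601  0.1744] psi 0.0002 gap 0.0396 F [ 0.1 -0.7 -1.2] yaxis [ 0.001 -0.    -1.   ] v 0.008
```

View pics/e4.png

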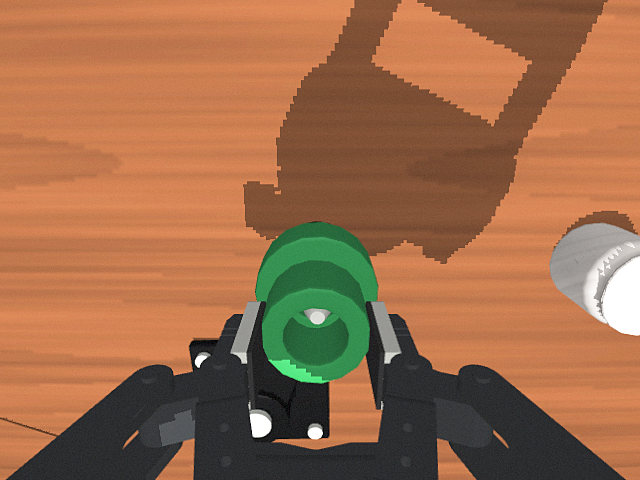

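View pics/s8.png

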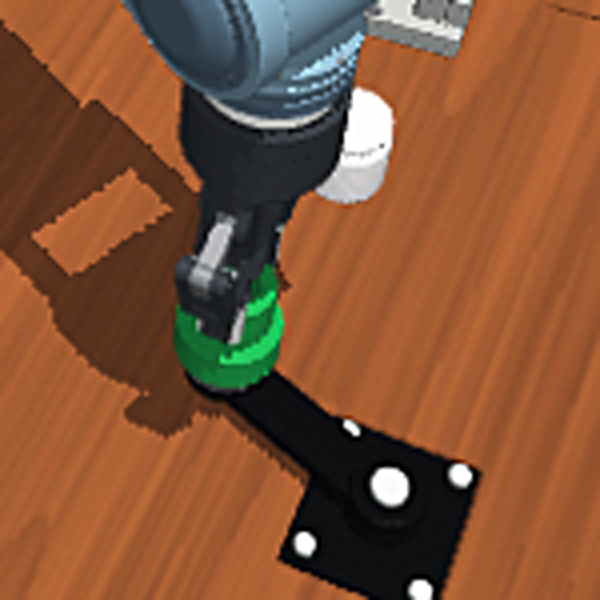

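jog_arm(
  series=[
    [0, 0, 0, 0, 0, -4, 1],
    [0, 0, 0, 0, 0, -5.5, 1],
    [0, 0, 0, 0, 0, -5.5, 1],
    [0, 0, 0, 0, 0, -5.5, 0.5],
    [0, 0, 0, 0, 0, -5.5, 0.25],
    [0, 0, 0, 0, 0, -5.5, 0.25],
    [0, 0, 0, 0, 0, 25, 0.25],
    [0, 0, 0, 0, 0, 75, 0.2],
    [0, 0, 0, 0, 0, 100, 0.2],
    [0, 0, 0, 0, 0, 100, 0.2],
  ],
)

```text
time: 26.6
ee_pos: [0.6319, -0.1603, 0.2765]
eef_rot: [-0.706, 0.708, 0.002, 0.002]
force: [0.5, 0.2, -0.0]
finger_gap: 0.0687
```

```bash
python3 -c "
from look import *
C=look('f1','small_roller',[.629,-.16],0,.085)
look('f1b','large_roller',[.629,-.16],0,.061)
im=r.grab_frame('scene');cv2.imwrite('pics/s9.png',cv2.resize(im[180:400,300:480,::-1],None,fx=2.7,fy=2.7,interpolation=cv2.INTER_CUBIC)[:600])"
```

```text
t 26.6 tcp [ 0.6319 -0.1603  0.2765] psi 0.0003 gap 0.0687 F [ 0.5  0.2 -0. ] yaxis [ 0.005 -0.002 -1.   ] v 0.057
small_roller 0.91 [ 0.6304 -0.1608] 0.959 in tool x,z(mm) [-2.4 -0.1]
t 26.7 tcp [ 0.6303 -0.1597  0.2724] psi 0.0002 gap 0.0684 F [-0.6  0.  -0.2] yaxis [-0.002  0.001 -1.   ] v 0.021
large_roller 0.76 [ 0.6298 -0.1604] 0.845 in tool x,z(mm) [-0.2 -0.8]
```

View pics/f1.png

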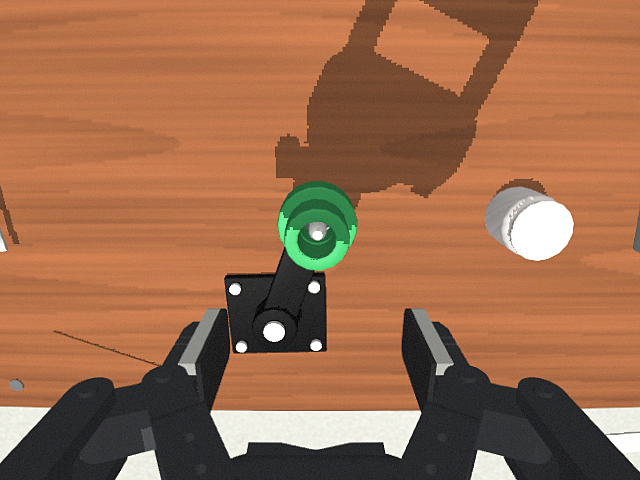

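View pics/s9.png

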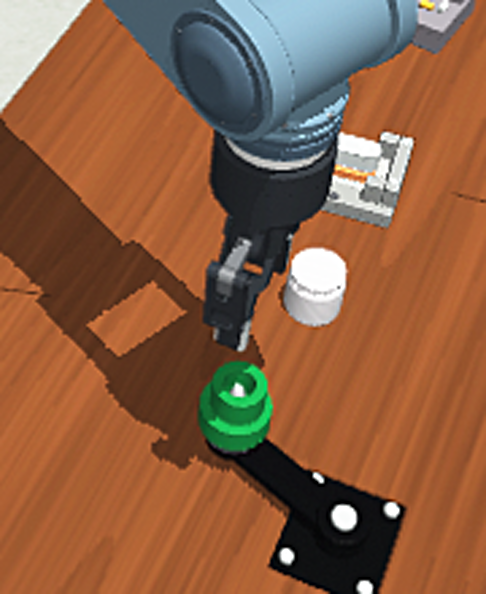

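jog_arm(
  series=[
    [0, 0, 0, -60, 60, 40, 0.2],
    [0, 0, 0, -120, 60, 80, 0.2],
    [0, 0, 0, -160, 60, 80, 0.2],
    [0, 0, 0, -160, 60, 80, 0.2],
    [0, 0, 0, -160, 60, 80, 0.2],
    [0, 0, 0, -160, 60, 80, 0.2],
  ],
)

```text
time: 27.6
ee_pos: [0.4715, -0.1002, 0.3528]
eef_rot: [0.707, -0.707, 0.0, 0.001]
force: [0.1, 0.7, -0.3]
finger_gap: 0.0681
```

```bash
python3 - <<'E'
from look import *
look('g0')
S=cam('scene')
im=r.grab_frame('scene');cv2.imwrite('pics/s10.png',cv2.resize(im[170:400,300:500,::-1],None,fx=2.6,fy=2.6,interpolation=cv2.INTER_CUBIC))
for n,x0,z,yf in[('small_roller',[.629,-.16],.085,0),('large_roller',[.629,-.16],.061,0),('lock_bolt',[.592,.159,.09],.05,1),('bus_bar',[.592,.159,.09],.04,1)]:
  for d in r.silhouettes('scene',n)[:2]:
    x,s=fit(n,[(S,d['mask'])],x0,z,yf);print(n,round(d['confidence'],2),x.round(4),round(s,3))
E
```

```text
t 27.6 tcp [ 0.4715 -0.1002  0.3528] psi 0.0002 gap 0.0681 F [ 0.1  0.7 -0.3] yaxis [-0.001  0.001 -1.   ] v 0.009
small_roller 0.85 [ 0.6313 -0.1617] 0.951
small_roller 0.77 [ 0.629 -0.16 ] 0.0
large_roller 0.79 [ 0.6298 -0.1598] 0.712
lock_bolt 0.93 [0.5944 0.159  0.1055] 0.927
bus_bar 0.58 [0.5916 0.1527 0.2712] 0.332
bus_bar 0.49 [0.592 0.159 0.09 ] 0.0
```

View pics/s10.png

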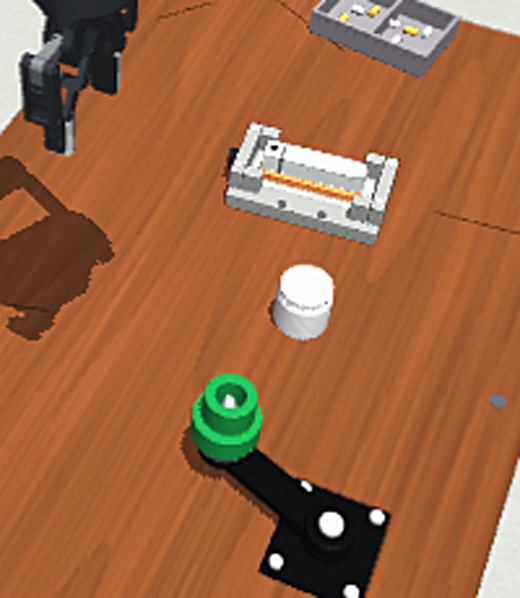

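View pics/g0.png

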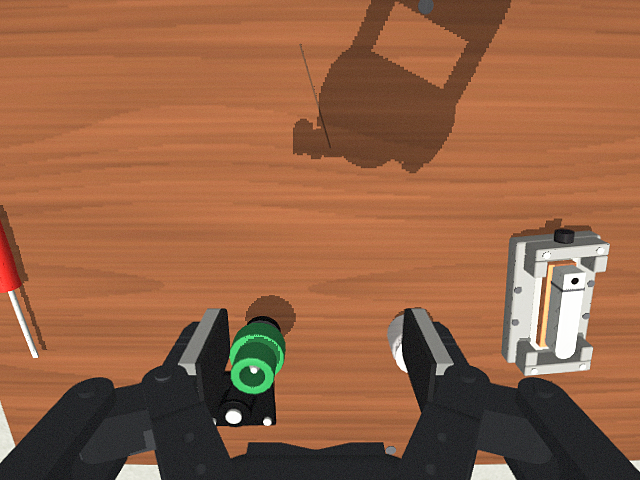

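All four parts show seated in both views: the rollers stacked on the pin, the bolt on the bar, and the bystanders where they were. Handing in.

```bash
python3 -c "
from rig import r
print(r.job_done())"
```

```text
the job is handed in; nothing more can be done
None
```

I loaded the fixture and handed the job in at about 28 s of the 109 s allowed. The bar lies on the seat floor with the bolt on top of it. The large roller is on the nest with the small one on top, and everything is released. The hand-in reported no verdict.

- **Bar and bolt:** by wrist camera, the bar is at (0.591, 0.1595) and the bolt at (0.5925, 0.160). The housing centre is (0.592, 0.159), so both are within about 2 mm. Their yaw matches the housing's to within 0.01 rad. The scene camera put the bolt at (0.594, 0.159), with yaw 0.105 against the housing's 0.094.
- **Rollers:** the last fits put both within about 3 mm of the nest axis at (0.629, -0.1595), and the pin shows through both bores.
- **Flatness and heights:** I judged these from the pictures and from the heights at which I let go. I did not measure them separately.
- **Checks that failed or were weak:** the scene-camera fit of the bar failed (overlap 0.33) because the bolt hides it, so I relied on the wrist view. The large roller's last fits were weaker (overlap 0.71 and 0.85) because the small roller covers part of it.
- **Grease tin, screwdriver and tray:** I never touched them, and the final pictures show them in place. I did not measure their final positions.

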